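Kit the power-supply parts into their nests

TASK

Put each of the four loose power-supply parts (heat sink, transformer, round choke and upright capacitor) into the grey nest whose recess matches it in shape and size, so that each sits flat, right side up and fully down in its recess. Do not knock over or shove aside the little amber flux bottle that stands among them.

Things in the scene. Friction and masses are not known exactly. Their poses are not given: they have to be found in the camera images.
- heatsink: Bare aluminium heat sink with five upright fins running along its length: 80 long (its x axis) x 30 wide (y) x 35 mm high, about 0.15 kg. Lies flat, fins up. Grip it across the 30 mm width (outer fins). Origin: centre of the underside, z up.
- transformer: Small mains transformer, a block with dark steel core ends and a pale taped winding between (a narrow steel strip crosses its top): 56 long (its x axis) x 36 wide (y) x 40 mm high, about 0.28 kg. Grip it across the 36 mm width. Origin: centre of the underside, z up.
- choke: Toroidal choke, a flat-lying copper-wound ring with a small hole in the middle: 50 mm outer diameter, 30 mm high, about 0.16 kg. Grip it across its outside, from any side. Origin: centre of the underside, z up; its yaw means nothing.
- capacitor: Large electrolytic capacitor, a dark upright can with a metal top: 34 mm diameter, 48 mm high, about 0.06 kg. Grip it across the diameter, from any side. Origin: centre of the underside, z up; its yaw means nothing.
- nest_heatsink: Fixed grey plastic slab, 10 mm high, 116 x 66 mm outside, with one long rectangular 96 x 46 mm recess in its top; the dark recess floor lies 4 mm above the table, so the recess is 6 mm deep. Takes the heat sink with 8 mm to spare on each side. Origin: centre of the slab's underside, directly under the centre of the recess; z up, x along the recess's long side.
- nest_transformer: Fixed grey plastic slab, 10 mm high, 92 x 72 mm outside, with one shorter, broader rectangular 72 x 52 mm recess in its top; the dark recess floor lies 4 mm above the table, so the recess is 6 mm deep. Takes the transformer with 8 mm to spare on each side. Origin: centre of the slab's underside, directly under the centre of the recess; z up, x along the recess's long side.
- nest_choke: Fixed grey plastic slab, 10 mm high, 86 x 86 mm outside, with one large round 66 mm diameter recess in its top; the dark recess floor lies 4 mm above the table, so the recess is 6 mm deep. Takes the choke with 8 mm to spare all round. Origin: centre of the slab's underside, directly under the centre of the recess; z up.
- nest_capacitor: Fixed grey plastic slab, 10 mm high, 70 x 70 mm outside, with one small round 50 mm diameter recess in its top; the dark recess floor lies 4 mm above the table, so the recess is 6 mm deep. Takes the capacitor with 8 mm to spare all round. Origin: centre of the slab's underside, directly under the centre of the recess; z up.
- flux_bottle: Bystander: small amber glass bottle with a black cap, 24 mm diameter, 52 mm high, standing loose among the parts. Origin: centre of the underside, z up. Two other small loose bystanders, a white jar (32 mm diameter, 32 mm high) and a white toy elephant (about 45 mm long, 31 mm high), stand nearby in the same row.
Not all that is in view belongs to the job. Leave any pink look-alike of the nest_capacitor alone.

How it is judged:
At the end, for the whole second after the job is handed in: Heat sink, transformer, choke and capacitor each rest flat on the recess floor of their own nest (underside 2 to 6.5 mm above the nest's underside), centre within 12 mm of the nest's centre, tilted less than 0.1 rad and at rest (horizontal distance between heatsink and nest_heatsink below 0.012 m and z of heatsink in the frame of nest_heatsink between 0.002 and 0.0065 m and angle between each of heatsink, transformer, choke, capacitor's own z axis and vertical below 0.1 rad and linear speed of each of heatsink, transformer, choke, capacitor below 0.02 m/s and horizontal distance between transformer and nest_transformer below 0.012 m and z of transformer in the frame of nest_transformer between 0.002 and 0.0065 m and horizontal distance between choke and nest_choke below 0.012 m and z of choke in the frame of nest_choke between 0.002 and 0.0065 m and horizontal distance between capacitor and nest_capacitor below 0.012 m and z of capacitor in the frame of nest_capacitor between 0.002 and 0.0065 m); the robot touches nothing.
It fails at once if the flux bottle is knocked over or shoved more than 30 mm from its place (distance of flux_bottle from where it was at the start of the episode above 0.03 m or angle between flux_bottle's own z axis and vertical above 0.5 rad).
It also fails if it takes over 112 s, if anything falls off the work surface, if the arm or the gripper's body presses on something with over 40 N, if the wrist force passes 120 N, or if a joint passes its speed limit or range.

ROBOT

A 6-joint arm with a two-finger parallel gripper is mounted at the origin on the work surface. World frame = base frame: x ahead of the robot, y to its left, z up, the work surface at z = 0. Lengths are in m, angles in rad, forces in N, time in s.
With the tool pointing down it reaches from about 0.35 to 0.85 m from the base axis. Payload 8.1 kg.
Tool frame: the origin (TCP) lies between the finger pads; the fingertips stand env.tcp_to_tips ahead of it and the grasp point (between the pads) lies 11 mm behind it (env.tcp_to_tips is the distance from the TCP to the fingertips, in m); z points along the fingers, y is the direction in which the jaws open and shut (so a half turn about z gives the same grasp; the last joint's range is limited). The gripper opens to 85 mm and grips with 20 to 120 N. Pads are 22 mm wide; open, the fingers measure 114 mm over their backs; the gripper's body (76 mm by 85 mm) begins 54 mm behind the grasp point. The pads swing forward as they close: fully open they stand 13 mm farther back than shut.
Start: joints at [-0.085, 0.13, 1.488, -0, 1.523, -0.085], TCP at [0.6, 0, 0.239] pointing down, gripper open.
Joint ranges: [-2.96, 2.96], [-0.89, 2.26], [0.02, 2.5], [-1.34, 4.48], [0, 2.73], [-2.66, 2.66]. Speed limits (rad/s): [2.39, 2.39, 2.79, 3.14, 3.14, 3.14].

INTERFACE

Orientations are given as a unit quaternion [x, y, z, w].
In Python, from workcell import env gives the robot as it stands. The module is installed in compiled form; this text tells all that it offers.
- The arm moves only by the shell command python3 -m creep 'ROWS' [FORCE]. ROWS is JSON, a list of rows, each an object of numbers: "dx", "dy", "dz": the shift along the tool's x, y, z in mm; "spin": the turn about the tool's z in rad; "claw": the closure, from 0 (fully open) to 1 (shut). A call has 1 to 10 rows; each row shifts and turns the pose as measured when the row begins, along the tool's axes as they then stand; what a row does not reach is not made up. A row lasts 1/12 s, in which the tool goes at most 41.7 mm and 7.16 degrees, less where a joint would pass 70% of its speed; a pose out of reach is approached as far as the arm can. A call is refused whole if a number of a shift passes 41.7 or a number of a turn 0.125, either way. A call with a gripper value outside its range is refused whole. The fingers move at their own pace and stop on an object; FORCE is the grip in N (left out, the last holds). Time passes only in rows, so rows that do not move let the fingers close. It gives the time, the measured TCP pose, the force and the opening at its end, in the units of the state.
- env.state(): the state, without advancing time (a new reading comes with each control period).
- env.capture(name): name is "scene" or "side" or "wrist"; returns the picture (400x640x3 uint8, red, green, blue); there is no depth.
- env.camera_params(name): a dict with "mtx" (3x3 intrinsics, pixels), "D" ([k1, k2, p1, p2, k3] as OpenCV has them; the pictures are not rectified), "origin" and "attitude" of the camera in the world; the wrist camera has in their place "T_tool_cam" (4x4, takes a point from camera to tool coordinates, whose origin is the TCP and whose axes are the flange's). Camera axes: x right, y down, z forward; pixel columns grow to the right and rows downward; lengths in m; the calibration is good to about 2 mm. A picture is of the moment at which its call begins: read the wrist's pose just before it. camera_params takes no time and is no camera call.
- env.job_done(): hands the job in, once; it reports no verdict.
The state is a dict: "clock": time; "joints": joint angles; "joint_velocities": joint speeds; "effort": joint torques, N m; "eef_pos": TCP position; "tool_rot": TCP orientation; "contact_force": force on the tool from outside, world axes, zero at the start; "wrist_torque": the same for the moment, N m; "finger_gap": finger opening in m.
Only numpy, scipy, OpenCV 4.12 (cv2) and the standard library are available. Lean on these libraries where they do the work, as an engineer would, in place of code of your own. Each camera call takes 0.05 s, during which the arm holds its last target.

## Working session

There is one attempt and no reset: what is moved stays moved. The work goes in short steps, Python scripts to look and compute and a shell command to move; the robot and the scene stay as the last step left them, time stands still between calls to the robot, and variables do not carry over. Pictures are saved under pics/ and viewed, and the job is handed in when it is done.

```bash
mkdir -p pics; ls
python3 - <<'E'
from workcell import env
import cv2,json
s=env.state();print(s);print(env.tcp_to_tips)
for n in ["scene","side","wrist"]:
    print(n,env.camera_params(n))
    cv2.imwrite(f"pics/{n}0.png",cv2.cvtColor(env.capture(n),cv2.COLOR_RGB2BGR))
E
```

```text
pics
{'clock': 0.0, 'joints': array([-8.53959015e-02,  1.31172663e-01,  1.48929052e+00,  2.01237317e-05,
        1.52295461e+00, -8.54375669e-02]), 'joint_velocities': array([ 1.48096627e-03,  1.07086782e-03,  7.60500851e-04,  4.44004433e-05,
       -1.54208991e-04, -1.39588753e-03]), 'effort': array([-1.90700346e-03, -5.69404185e+01, -5.00557995e+01, -2.19391650e-04,
        1.44415747e-02,  7.24149572e-05]), 'eef_pos': array([5.99476310e-01, 7.68295988e-05, 2.38231351e-01]), 'tool_rot': array([ 7.07092102e-01,  7.07120871e-01, -5.80192233e-04, -7.04454973e-04]), 'contact_force': array([ 0.63841029, -0.41013931,  0.32045824]), 'wrist_torque': array([-0.01679005,  0.01623955,  0.00761176]), 'finger_gap': 0.08552611251893}
0.008
scene {'mtx': array([[453.36509378,   0.        , 324.30002592],
       [  0.        , 453.36509378, 200.36366463],
       [  0.        ,   0.        ,   1.        ]]), 'D': array([-0.00759694,  0.        ,  0.        ,  0.        ,  0.        ]), 'origin': array([ 0.96200816, -0.64979663,  0.83086353]), 'attitude': array([ 0.88049756,  0.27504069, -0.11128181
[... 295 characters left out ...]
57506119, 0.51277126]), 'attitude': array([-0.29476605,  0.83075646, -0.44845778,  0.14779141])}
wrist {'mtx': array([[282.83599889,   0.        , 320.12441977],
       [  0.        , 282.83599889, 199.60345807],
       [  0.        ,   0.        ,   1.        ]]), 'D': array([-0.00761778,  0.        ,  0.        ,  0.        ,  0.        ]), 'T_tool_cam': array([[ 1.17993747e-03, -9.63753302e-01, -2.66792392e-01,
         6.66520280e-02],
       [ 9.99999233e-01,  1.03663108e-03,  6.77980140e-04,
        -7.01398293e-04],
       [-3.76840314e-04, -2.66792987e-01,  9.63753786e-01,
        -1.34163583e-01],
       [ 0.00000000e+00,  0.00000000e+00,  0.00000000e+00,
         1.00000000e+00]])}
```

View pics/scene0.png

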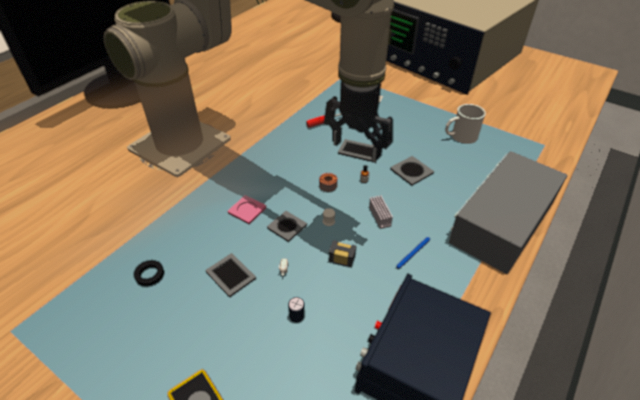

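View pics/side0.png

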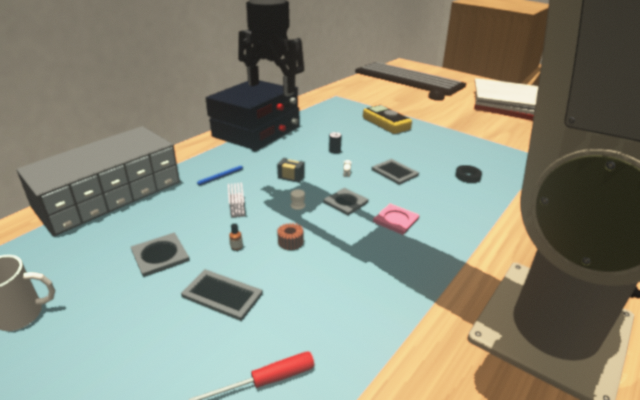

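View pics/wrist0.png

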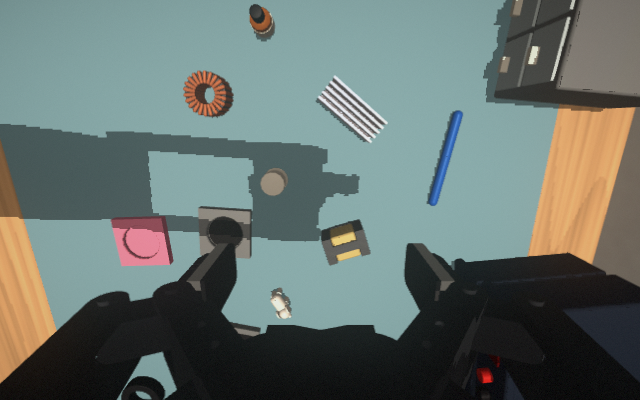

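The scene has two rectangular grey nests, two round grey nests and a pink look-alike at scene (247,209). I'll build top-down orthophotos from the calibration so I can measure.

```bash
cat > h.py <<'E'
import numpy as np,cv2
from scipy.spatial.transform import Rotation as R
from workcell import env
def cam(name,st=None):
    p=env.camera_params(name)
    if name=="wrist":
        T=np.eye(4);T[:3,:3]=R.from_quat(st["tool_rot"]).as_matrix();T[:3,3]=st["eef_pos"];T=T@p["T_tool_cam"]
    else:
        T=np.eye(4);T[:3,:3]=R.from_quat(p["attitude"]).as_matrix();T[:3,3]=p["origin"]
    return p["mtx"],p["D"],T
def proj(c,P):
    K,D,T=c;Ti=np.linalg.inv(T)
    return cv2.projectPoints(np.asarray(P,float).reshape(-1,3),cv2.Rodrigues(Ti[:3,:3])[0],Ti[:3,3],K,D)[0][:,0]
def unproj(c,uv,z):
    K,D,T=c
    n=cv2.undistortPoints(np.asarray(uv,float).reshape(-1,1,2),K,D)[:,0]
    d=np.c_[n,np.ones(len(n))]@T[:3,:3].T
    t=(z-T[2,3])/d[:,2]
    return T[:3,3]+d*t[:,None]
def ortho(c,img,z,x0,x1,y0,y1,s):
    # rows: x decreasing downward(top = x1), cols: y decreasing rightwards ; s px per mm
    H=int((x1-x0)*1000*s);W=int((y1-y0)*1000*s)
    r,q=np.mgrid[0:H,0:W]
    P=np.stack([x1-(r+.5)/1000/s,y1-(q+.5)/1000/s,np.full(r.shape,z)],-1)
    m=proj(c,P).reshape(H,W,2).astype(np.float32)
    o=cv2.remap(img,m[...,0],m[...,1],cv2.INTER_CUBIC)
    for X in np.arange(np.ceil(x0*20)/20,x1,.05):
        k=int((x1-X)*1000*s);cv2.line(o,(0,k),(6,k),(0,0,255),1);cv2.putText(o,f"{X:.2f}",(8,k+4),0,.35,(0,0,255))
    for Y in np.arange(np.ceil(y0*20)/20,y1,.05):
        k=int((y1-Y)*1000*s);cv2.line(o,(k,0),(k,6),(0,0,255),1);cv2.putText(o,f"{Y:.2f}",(k-12,16),0,.35,(0,0,255))
    return o
E
python3 - <<'E'
from h import *
for n in ["scene","side"]:
    o=ortho(cam(n),cv2.imread(f"pics/{n}0.png"),0.01,.25,.85,-.4,.4,1.0)
    cv2.imwrite(f"pics/o_{n}0.png",o)
E
```

```text
(no output)
```

View pics/o_scene0.png

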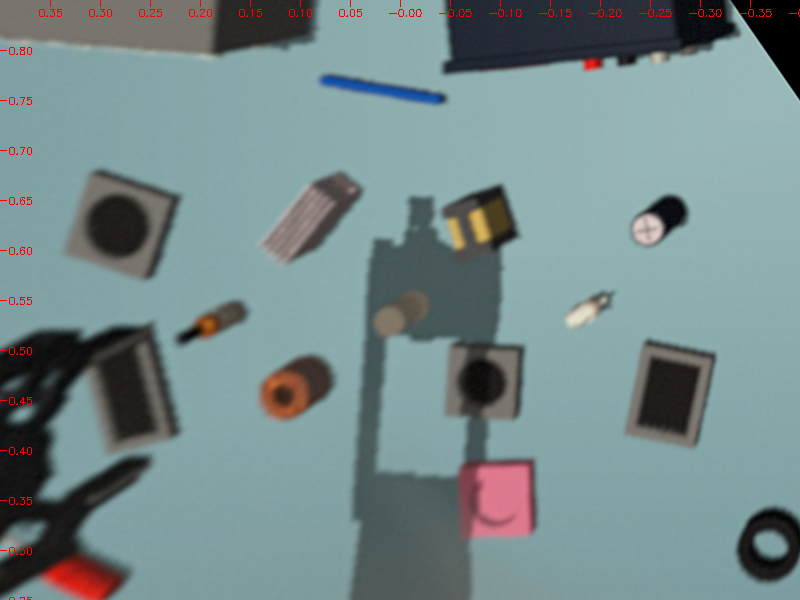

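View pics/o_side0.png

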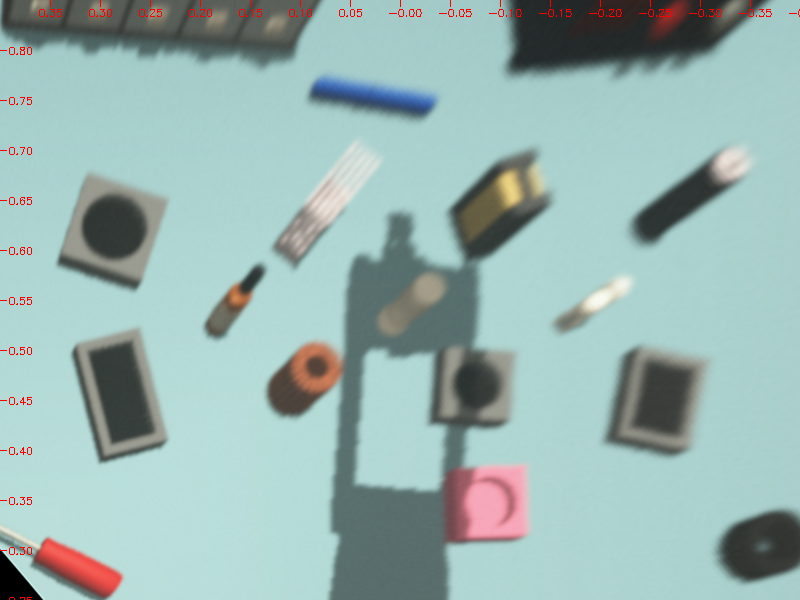

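Run:
```python
from h import *
st=env.state()
c=cam("wrist",st)
o=ortho(c,cv2.imread("pics/wrist0.png"),0.01,.25,.85,-.4,.4,1.0)
cv2.imwrite("pics/o_wrist0.png",o)
print(c[2])
```

```text
[[ 9.99998781e-01  1.39530177e-03 -7.00236309e-04  5.99079840e-01]
 [ 1.15803626e-03 -9.63785387e-01 -2.66676557e-01  6.66903768e-02]
 [-1.04697180e-03  2.66675421e-01 -9.63785829e-01  3.72669041e-01]
 [ 0.00000000e+00  0.00000000e+00  0.00000000e+00  1.00000000e+00]]
```

View pics/o_wrist0.png

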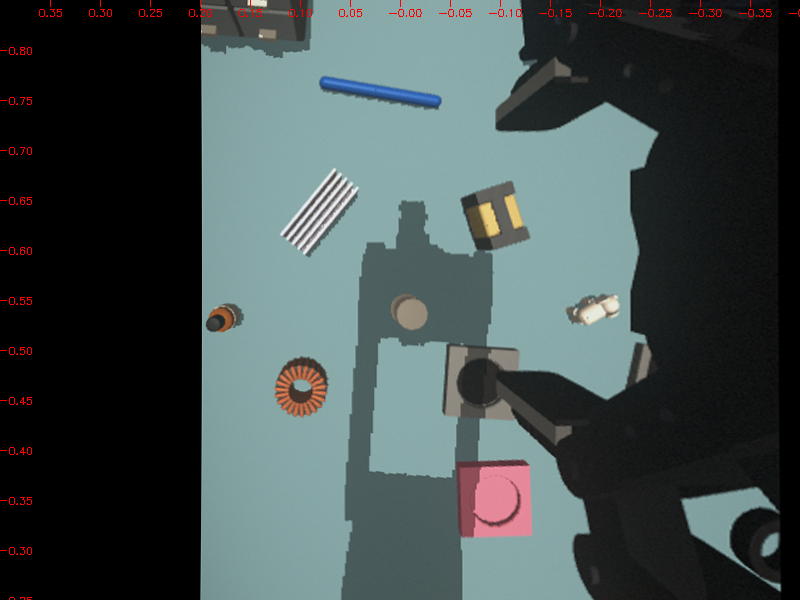

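Nests by shape and size, in scene pixels: (360,150) is long and rectangular, so heat sink. (231,274) is the shorter rectangle, so transformer. (412,170) is the large round one, so choke. (287,225) is the small round grey one, so capacitor. Pink (247,209) is the look-alike to leave alone. Wrist and scene agree to within about 3 mm, while the side camera is off by about 10 mm. I'll measure with the wrist camera from survey poses, starting on the right.

```bash
python3 -m creep '[{"dx":-40,"dy":-8,"claw":0},{"dx":-40,"dy":-8,"claw":0},{"dx":-40,"dy":-8,"claw":0},{"dx":-40,"dy":-8,"claw":0},{"dx":-40,"dy":-8,"claw":0},{"dx":-40,"dy":-8,"claw":0},{"dx":-40,"dy":-8,"claw":0},{"dx":-40,"dy":0,"claw":0},{"claw":0},{"claw":0}]' 40
cat > snap.py <<'E'
import sys
from h import *
n=sys.argv[1];z=float(sys.argv[2]) if len(sys.argv)>2 else 0.01
st=env.state();img=cv2.cvtColor(env.capture("wrist"),cv2.COLOR_RGB2BGR)
cv2.imwrite(f"pics/{n}.png",img)
import pickle;pickle.dump(st,open(f"pics/{n}.pkl","wb"))
p=st["eef_pos"];x0,x1,y0,y1=p[0]-.2,p[0]+.2,p[1]-.2,p[1]+.22
x0,x1,y0,y1=[round(v*20)/20 for v in(x0,x1,y0,y1)]
cv2.imwrite(f"pics/{n}_o.png",ortho(cam("wrist",st),img,z,x0,x1,y0,y1,1.4))
print("pos",p.round(4),"yaw",R.from_quat(st["tool_rot"]).as_matrix().round(3).tolist(),"F",st["contact_force"].round(1),"gap",round(st["finger_gap"],4),"t",st["clock"])
E
python3 snap.py right
```

```text
pos [5.996e-01 1.000e-04 2.385e-01] yaw [[0.0, 1.0, -0.001], [1.0, -0.0, 0.0], [0.0, -0.001, -1.0]] F [ 0.2  0.4 -0. ] gap 0.0852 t 0.15invalid input at $[0]: expected keys dx, dy, dz, spin, claw
```

View pics/right_o.png

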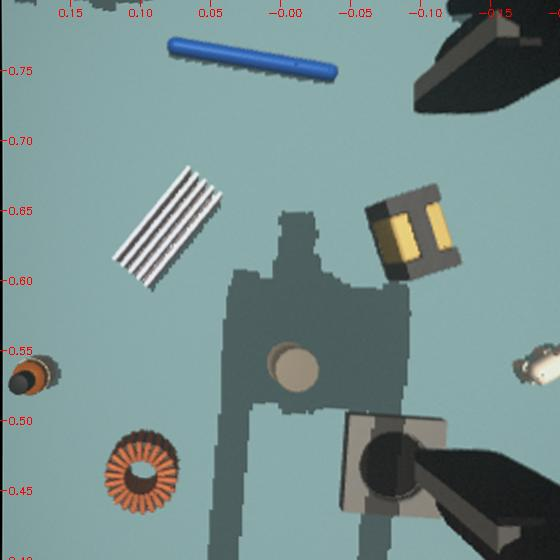

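View pics/right.png

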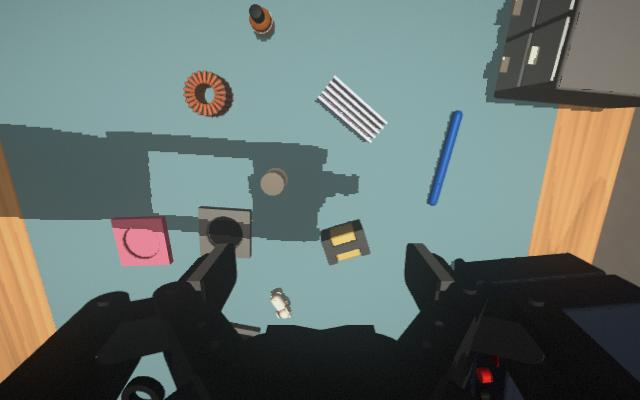

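All keys are required in every row, so the call was refused and nothing moved. I'm resending the move with full rows.

```bash
python3 -m creep '[{"dx":-40,"dy":-8,"dz":0,"spin":0,"claw":0},{"dx":-40,"dy":-8,"dz":0,"spin":0,"claw":0},{"dx":-40,"dy":-8,"dz":0,"spin":0,"claw":0},{"dx":-40,"dy":-8,"dz":0,"spin":0,"claw":0},{"dx":-40,"dy":-8,"dz":0,"spin":0,"claw":0},{"dx":-40,"dy":-8,"dz":0,"spin":0,"claw":0},{"dx":-40,"dy":-8,"dz":0,"spin":0,"claw":0},{"dx":-40,"dy":0,"dz":0,"spin":0,"claw":0},{"dx":-20,"dy":0,"dz":0,"spin":0,"claw":0},{"dx":0,"dy":0,"dz":0,"spin":0,"claw":0}]' 40
python3 snap.py right
```

```text
clock: 1.03
eef_pos: [0.5408, -0.3495, 0.235]
tool_rot: [0.704, 0.71, -0.001, -0.002]
contact_force: [0.1, 0.0, -0.6]
finger_gap: 0.0853
pos [ 0.5408 -0.3495  0.235 ] yaw [[-0.008, 1.0, -0.004], [1.0, 0.008, 0.002], [0.002, -0.004, -1.0]] F [ 0.1  0.  -0.6] gap 0.0853 t 1.0333
```

View pics/right_o.png

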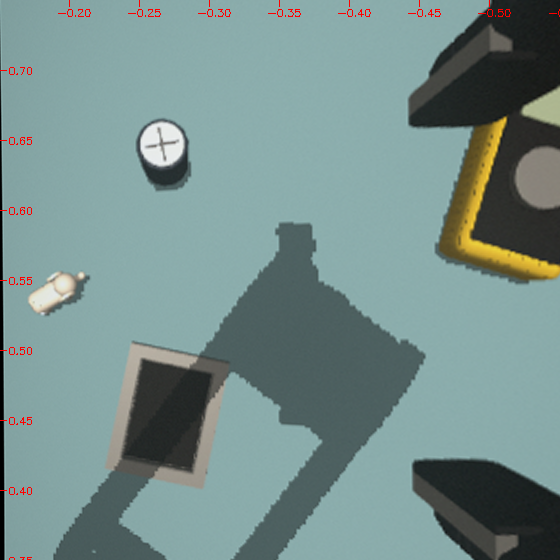

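View pics/right.png

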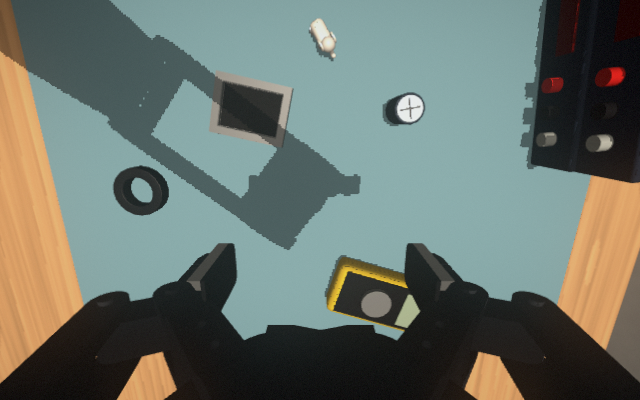

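The wrist picture shows the capacitor's white top at (410,108), the transformer nest with corners near (217,71), (293,88), (282,147) and (210,130), and the toy elephant at (323,38).

Run:
```python
from h import *
import pickle
st=pickle.load(open("pics/right.pkl","rb"));c=cam("wrist",st)
img=cv2.imread("pics/right.png")
a=img[55:165,195:310];a=cv2.resize(a,None,fx=5,fy=5,interpolation=cv2.INTER_CUBIC)
cv2.imwrite("pics/r_nt.png",a)
b=img[80:135,370:440];b=cv2.resize(b,None,fx=5,fy=5,interpolation=cv2.INTER_CUBIC);cv2.imwrite("pics/r_cap.png",b)
g=cv2.cvtColor(img,cv2.COLOR_BGR2GRAY)[80:135,370:440]
m=cv2.morphologyEx((g>190).astype(np.uint8),cv2.MORPH_CLOSE,np.ones((5,5)))
ct=max(cv2.findContours(m,0,2)[0],key=cv2.contourArea);e=cv2.fitEllipse(ct);print(e)
uv=np.array(e[0])+[370,80];print("cap",unproj(c,[uv],.048))
```

```text
((39.75920867919922, 27.980361938476562), (24.067584991455078, 26.64240264892578), 30.923128128051758)
cap [[ 0.63580466 -0.2675145   0.048     ]]
```

View pics/r_nt.png

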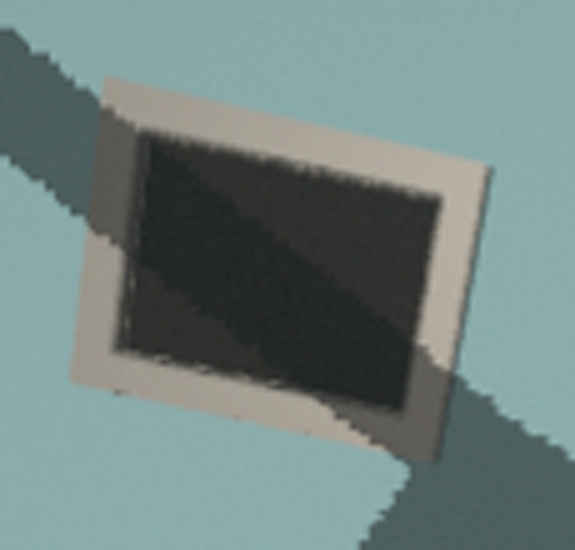

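Run:
```python
from h import *
import pickle
c=cam("wrist",pickle.load(open("pics/right.pkl","rb")))
q=np.array([(105,77),(490,166),(437,460),(72,383)])/5+[195,55]
P=unproj(c,q,.01);print(P[:,:2].round(4),"ctr",P.mean(0).round(4))
for i in range(4):
    d=P[(i+1)%4]-P[i];print("side",np.hypot(*d[:2]).round(4),"ang",np.degrees(np.arctan2(d[1],d[0])).round(1))
s0=dict(eef_pos=np.array([5.99476310e-01, 7.68295988e-05, 2.38231351e-01]),tool_rot=np.array([ 7.07092102e-01,7.07120871e-01,-5.80192233e-04,-7.04454973e-04]))
pickle.dump(s0,open("pics/wrist0.pkl","wb"))
img=cv2.imread("pics/wrist0.png")
rows=[]
for (x,y) in [(190,195),(310,200),(310,60),(175,50)]:
    rows.append(cv2.resize(img[y:y+70,x:x+90],None,fx=4.4,fy=4.0,interpolation=cv2.INTER_CUBIC))
cv2.imwrite("pics/w0_crops.png",np.vstack([np.hstack(rows[:2]),np.hstack(rows[2:])]))
```

```text
[[ 0.416  -0.2257]
 [ 0.5062 -0.2446]
 [ 0.4918 -0.3138]
 [ 0.4017 -0.2958]] ctr [ 0.4539 -0.27    0.01  ]
side 0.0922 ang -11.8
side 0.0707 ang -101.7
side 0.0919 ang 168.7
side 0.0716 ang 78.5
```

View pics/w0_crops.png

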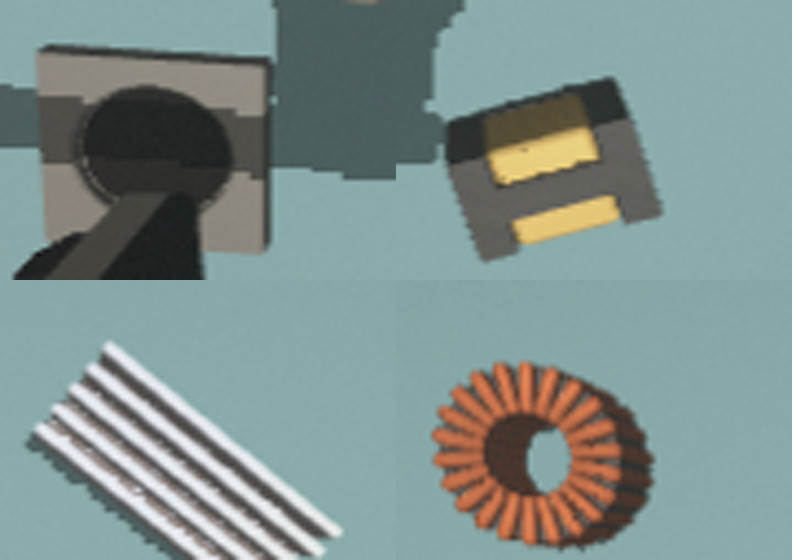

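Run:
```python
from h import *
import pickle
c=cam("wrist",pickle.load(open("pics/wrist0.pkl","rb")))
def q(pts,o,f=(4.4,4.0)): return np.array(pts,float)/f+o
def rep(n,P):
    print(n,"ctr",P.mean(0).round(4))
    for i in range(len(P)):
        d=P[(i+1)%len(P)]-P[i];print("  side",np.hypot(*d[:2]).round(4),"ang",np.degrees(np.arctan2(d[1],d[0])).round(1))
rep("ncap",unproj(c,q([(40,52),(265,250)],(190,195)),.01))
rep("ncap3",unproj(c,q([(40,52),(268,65),(265,250)],(190,195)),.01))
rep("trafo",unproj(c,q([(51,165),(229,122),(266,213),(91,262)],(310,200)),.04))
P=unproj(c,q([(526-396,363-280),(527-396,546-280),(436-396,436-280),(620-396,458-280)],(175,50)),.03);rep("choke",P)
img=cv2.imread("pics/wrist0.png")
cv2.imwrite("pics/w0_hs.png",cv2.resize(img[65:155,305:400],None,fx=6,fy=6,interpolation=cv2.INTER_CUBIC))
```

```text
ncap ctr [ 0.4681 -0.082   0.01  ]
  side 0.0971 ang -48.7
  side 0.0971 ang 131.3
ncap3 ctr [ 0.4805 -0.0713  0.01  ]
  side 0.0696 ang -3.7
  side 0.0687 ang -94.5
  side 0.0971 ang 131.3
trafo ctr [ 0.632  -0.0892  0.04  ]
  side 0.0529 ang 16.1
  side 0.0336 ang -68.9
  side 0.0539 ang -161.0
  side 0.0362 ang 109.3
choke ctr [0.467 0.098 0.03 ]
  side 0.0495 ang -95.7
  side 0.0364 ang 124.2
  side 0.0475 ang -7.2
  side 0.0332 ang 131.0
```

View pics/w0_hs.png

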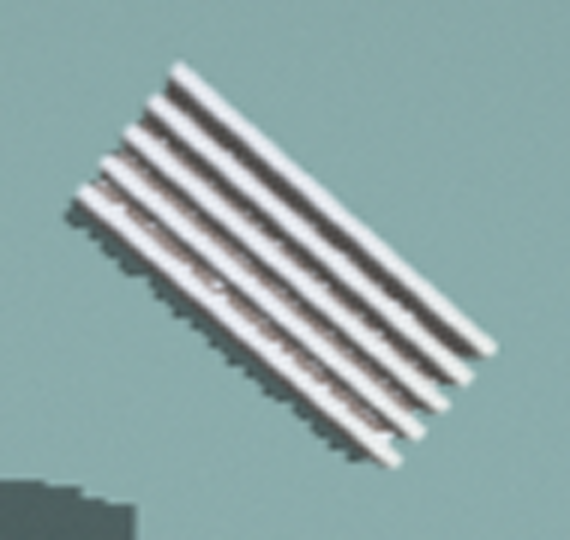

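Next, the capacitor at (0.636, -0.268). I'll move above it and start down.

```bash
python3 -m creep '[{"dx":28,"dy":32,"dz":20,"spin":0,"claw":0},{"dx":28,"dy":32,"dz":30,"spin":0,"claw":0},{"dx":27,"dy":31,"dz":30,"spin":0,"claw":0},{"dx":0,"dy":0,"dz":30,"spin":0,"claw":0},{"dx":0,"dy":0,"dz":10,"spin":0,"claw":0},{"dx":0,"dy":0,"dz":0,"spin":0,"claw":0}]' 40; python3 snap.py c1 0.048
```

```text
clock: 1.58
eef_pos: [0.6295, -0.2651, 0.1219]
tool_rot: [0.704, 0.71, 0.001, -0.001]
contact_force: [-0.2, 0.6, -0.3]
finger_gap: 0.0855
pos [ 0.6295 -0.2651  0.1219] yaw [[-0.007, 1.0, 0.0], [1.0, 0.007, 0.002], [0.002, 0.0, -1.0]] F [-0.2  0.6 -0.3] gap 0.0855 t 1.5833
```

View pics/c1.png

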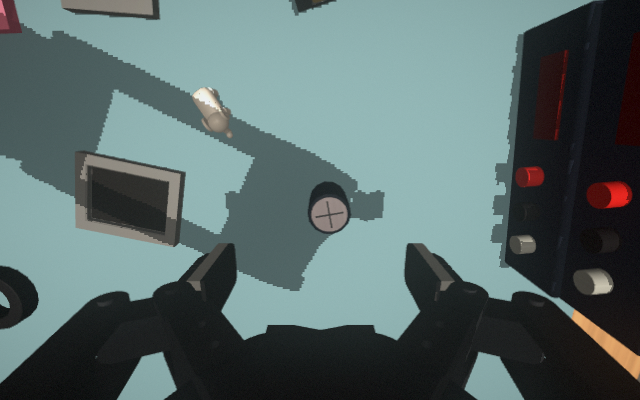

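```bash
cat > pt.py <<'E'
import sys,pickle
from h import *
# pt.py name z u v [u v..]
c=cam("wrist",pickle.load(open(f"pics/{sys.argv[1]}.pkl","rb")));z=float(sys.argv[2])
P=unproj(c,np.array(sys.argv[3:],float).reshape(-1,2),z);print(P.round(4).tolist(),"ctr",P.mean(0).round(4))
for i in range(len(P)):
    d=P[(i+1)%len(P)]-P[i];print("  side",np.hypot(*d[:2]).round(4),"ang",np.degrees(np.arctan2(d[1],d[0])).round(1))
E
python3 pt.py c1 .048 329 214
python3 - <<'E'
from h import *
import pickle
c=cam("wrist",pickle.load(open("pics/wrist0.pkl","rb")))
P=unproj(c,np.array([(180,62),(497,350),(395,468),(77,190)])/6+[305,65],.035);print(P.mean(0).round(4))
for i in range(4):
    d=P[(i+1)%4]-P[i];print(np.hypot(*d[:2]),np.degrees(np.arctan2(d[1],d[0])))
E
```

```text
[[0.6358, -0.2674, 0.048]] ctr [ 0.6358 -0.2674  0.048 ]
  side 0.0 ang 0.0
[0.6364 0.0791 0.035 ]
0.08012970269926933 -39.690437044472596
0.029014909541972396 -129.66301950362765
0.08051940011586944 140.4994160472431
0.029284117616925284 49.57511153161807
```

The close view gives (0.6358, -0.2674), the same as before. Now down to grasp.

```bash
python3 -m creep '[{"dx":-2,"dy":6,"dz":20,"spin":0,"claw":0},{"dx":0,"dy":0,"dz":30,"spin":0,"claw":0},{"dx":0,"dy":0,"dz":25,"spin":0,"claw":0},{"dx":0,"dy":0,"dz":15,"spin":0,"claw":0},{"dx":0,"dy":0,"dz":6,"spin":0,"claw":0},{"dx":0,"dy":0,"dz":2,"spin":0,"claw":0}]' 40
```

```text
clock: 2.13
eef_pos: [0.6406, -0.2724, 0.037]
tool_rot: [0.705, 0.709, 0.003, 0.008]
contact_force: [0.3, -0.5, -0.6]
finger_gap: 0.0855
```

```bash
python3 -m creep '[{"dx":4,"dy":-4,"dz":8,"spin":0,"claw":0},{"dx":1,"dy":-1,"dz":6,"spin":0,"claw":0},{"dx":0,"dy":0,"dz":0,"spin":0,"claw":0}]' 40
```

```text
clock: 2.38
eef_pos: [0.6372, -0.2691, 0.0263]
tool_rot: [0.706, 0.708, 0.004, 0.01]
contact_force: [0.1, 0.3, 0.4]
finger_gap: 0.0852
```

```bash
python3 -m creep '[{"dx":1,"dy":-1,"dz":4,"spin":0,"claw":0},{"dx":0,"dy":0,"dz":0,"spin":0,"claw":0.4},{"dx":0,"dy":0,"dz":0,"spin":0,"claw":0.8},{"dx":0,"dy":0,"dz":0,"spin":0,"claw":0.8},{"dx":0,"dy":0,"dz":0,"spin":0,"claw":0.8},{"dx":0,"dy":0,"dz":0,"spin":0,"claw":0.8}]' 30
```

```text
clock: 2.88
eef_pos: [0.638, -0.2688, 0.0257]
tool_rot: [0.706, 0.708, 0.005, 0.013]
contact_force: [-0.3, 0.0, -0.5]
finger_gap: 0.033
```

Gripped, with a 33 mm gap. Lifting.

```bash
python3 -m creep '[{"dx":0,"dy":0,"dz":-10,"spin":0,"claw":0.8},{"dx":0,"dy":0,"dz":-25,"spin":0,"claw":0.8},{"dx":0,"dy":0,"dz":-30,"spin":0,"claw":0.8},{"dx":0,"dy":0,"dz":-20,"spin":0,"claw":0.8},{"dx":0,"dy":0,"dz":-5,"spin":0,"claw":0.8}]' 30
```

```text
clock: 3.3
eef_pos: [0.6333, -0.2665, 0.117]
tool_rot: [0.706, 0.708, 0.003, 0.009]
contact_force: [0.5, -0.1, 0.6]
finger_gap: 0.0331
```

```bash
python3 -m creep '[{"dx":20,"dy":-18,"dz":0,"spin":0,"claw":0.8},{"dx":30,"dy":-27,"dz":0,"spin":0,"claw":0.8},{"dx":30,"dy":-27,"dz":0,"spin":0,"claw":0.8},{"dx":30,"dy":-27,"dz":0,"spin":0,"claw":0.8},{"dx":30,"dy":-27,"dz":0,"spin":0,"claw":0.8},{"dx":22,"dy":-20,"dz":0,"spin":0,"claw":0.8},{"dx":10,"dy":-9,"dz":0,"spin":0,"claw":0.8},{"dx":0,"dy":0,"dz":0,"spin":0,"claw":0.8}]' 30; python3 snap.py c2 0.01
```

```text
clock: 3.97
eef_pos: [0.4723, -0.0909, 0.1118]
tool_rot: [0.707, 0.707, 0.005, 0.013]
contact_force: [0.2, -0.0, -0.2]
finger_gap: 0.0335
pos [ 0.4723 -0.0909  0.1118] yaw [[-0.001, 1.0, 0.024], [1.0, 0.001, -0.011], [-0.011, 0.024, -1.0]] F [ 0.2 -0.  -0.2] gap 0.0335 t 3.9667
```

View pics/c2.png

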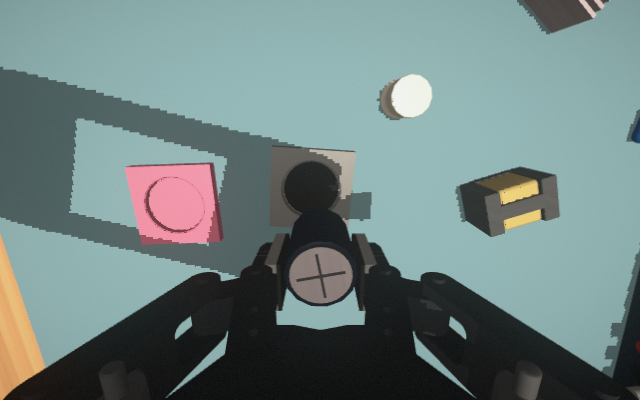

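```bash
python3 pt.py c2 .01 271 147 355 150.5; python3 pt.py c2 .134 321 273
```

```text
[[0.4339, -0.0457, 0.01], [0.503, -0.0486, 0.01]] ctr [ 0.4684 -0.0471  0.01  ]
  side 0.0692 ang -2.4
  side 0.0692 ang 177.6
[[0.4716, -0.0887, 0.134]] ctr [ 0.4716 -0.0887  0.134 ]
  side 0.0 ang 0.0
```

```bash
python3 -m creep '[{"dx":7,"dy":-4,"dz":10,"spin":0,"claw":0.8},{"dx":0,"dy":0,"dz":20,"spin":0,"claw":0.8},{"dx":0,"dy":0,"dz":20,"spin":0,"claw":0.8},{"dx":0,"dy":0,"dz":10,"spin":0,"claw":0.8},{"dx":0,"dy":0,"dz":3,"spin":0,"claw":0.8}]' 30
```

```text
clock: 4.43
eef_pos: [0.477, -0.0892, 0.0505]
tool_rot: [0.707, 0.707, 0.007, 0.018]
contact_force: [-0.3, -0.3, -1.1]
finger_gap: 0.0332
```

```bash
python3 -m creep '[{"dx":4,"dy":-7,"dz":5,"spin":0,"claw":0.8},{"dx":2,"dy":-3,"dz":5,"spin":0,"claw":0.8},{"dx":0,"dy":0,"dz":2,"spin":0,"claw":0.8}]' 30
```

```text
clock: 4.68
eef_pos: [0.4676, -0.0844, 0.0374]
tool_rot: [0.707, 0.706, 0.007, 0.018]
contact_force: [0.3, -0.3, -1.1]
finger_gap: 0.0332
```

Now lower the last 8 mm in small rows and watch the force.

```bash
python3 -m creep '[{"dx":0,"dy":0,"dz":4,"spin":0,"claw":0.8},{"dx":0,"dy":0,"dz":3,"spin":0,"claw":0.8},{"dx":0,"dy":0,"dz":2,"spin":0,"claw":0.8},{"dx":0,"dy":0,"dz":1,"spin":0,"claw":0.8}]' 30
```

```text
clock: 5.02
eef_pos: [0.4691, -0.085, 0.0293]
tool_rot: [0.707, 0.707, 0.007, 0.019]
contact_force: [-12.1, 2.7, 21.1]
finger_gap: 0.033
```

```bash
python3 -m creep '[{"dx":0,"dy":0,"dz":-1,"spin":0,"claw":0.5},{"dx":0,"dy":0,"dz":0,"spin":0,"claw":0.2},{"dx":0,"dy":0,"dz":-3,"spin":0,"claw":0},{"dx":0,"dy":0,"dz":-10,"spin":0,"claw":0},{"dx":0,"dy":0,"dz":-30,"spin":0,"claw":0},{"dx":0,"dy":0,"dz":-35,"spin":0,"claw":0},{"dx":0,"dy":0,"dz":-35,"spin":0,"claw":0},{"dx":0,"dy":0,"dz":-15,"spin":0,"claw":0},{"dx":0,"dy":0,"dz":0,"spin":0,"claw":0}]' 30;python3 snap.py c3 0.05
```

```text
clock: 5.77
eef_pos: [0.4634, -0.0825, 0.167]
tool_rot: [0.707, 0.707, 0.007, 0.018]
contact_force: [0.3, -0.4, -0.5]
finger_gap: 0.0854
pos [ 0.4634 -0.0825  0.167 ] yaw [[0.001, 0.999, 0.036], [1.0, -0.001, -0.017], [-0.016, 0.036, -0.999]] F [ 0.3 -0.4 -0.5] gap 0.0854 t 5.7667
```

View pics/c3.png

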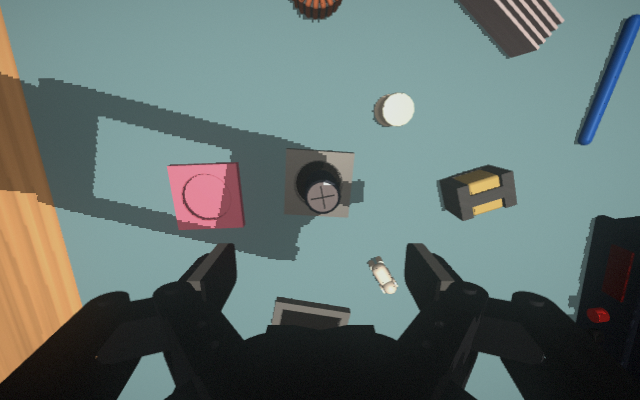

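```bash
python3 pt.py c3 .052 323 196; python3 pt.py c3 .01 285.5 149.5 354 153; python3 pt.py c3 .04 511 165  516 203 474 219 457 179; python3 -c "
import cv2
i=cv2.imread('pics/c3.png')
cv2.imwrite('pics/c3z.png',cv2.resize(i[130:230,270:530],None,fx=3,fy=3,interpolation=cv2.INTER_CUBIC))"
```

```text
[[0.4696, -0.0833, 0.052]] ctr [ 0.4696 -0.0833  0.052 ]
  side 0.0 ang 0.0
[[0.4334, -0.0459, 0.01], [0.5032, -0.0497, 0.01]] ctr [ 0.4683 -0.0478  0.01  ]
  side 0.0699 ang -3.1
  side 0.0699 ang 176.9
[[0.6493, -0.0577, 0.04], [0.6619, -0.0957, 0.04], [0.6217, -0.1121, 0.04], [0.5986, -0.071, 0.04]] ctr [ 0.6329 -0.0841  0.04  ]
  side 0.04 ang -71.7
  side 0.0433 ang -157.8
  side 0.0471 ang 119.4
  side 0.0524 ang 14.7
```

View pics/c3z.png

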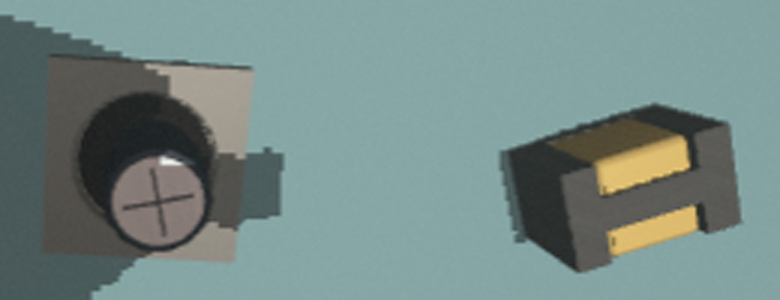

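The capacitor is in its nest, about 3 mm off centre. Next I refine the transformer from the crop, using top corners (560,172), (728,123), (742,225) and (580,272).

```bash
python3 pt.py c3 .04 456.7 187.3 512.7 171 517.3 205 463.3 220.7
```

```text
[[0.5994, -0.0792, 0.04], [0.6521, -0.0635, 0.04], [0.6636, -0.0978, 0.04], [0.611, -0.1137, 0.04]] ctr [ 0.6315 -0.0886  0.04  ]
  side 0.055 ang 16.6
  side 0.0362 ang -71.4
  side 0.055 ang -163.2
  side 0.0364 ang 108.5
```

```bash
python3 -m creep '[{"dx":-1,"dy":20,"dz":0,"spin":0,"claw":0},{"dx":-1,"dy":32,"dz":0,"spin":0,"claw":0},{"dx":-1,"dy":35,"dz":0,"spin":0,"claw":0},{"dx":-1,"dy":35,"dz":0,"spin":0,"claw":0},{"dx":-1,"dy":28,"dz":0,"spin":0,"claw":0},{"dx":0,"dy":15,"dz":0,"spin":0,"claw":0},{"dx":0,"dy":3,"dz":0,"spin":0,"claw":0},{"dx":0,"dy":0,"dz":0,"spin":0.1,"claw":0},{"dx":0,"dy":0,"dz":0,"spin":0.125,"claw":0},{"dx":0,"dy":0,"dz":0,"spin":0.125,"claw":0}]' 30
python3 -m creep '[{"dx":0,"dy":0,"dz":0,"spin":0.125,"claw":0},{"dx":0,"dy":0,"dz":0,"spin":0.125,"claw":0},{"dx":0,"dy":0,"dz":0,"spin":0.125,"claw":0},{"dx":0,"dy":0,"dz":0,"spin":0.125,"claw":0},{"dx":0,"dy":0,"dz":0,"spin":0.125,"claw":0},{"dx":0,"dy":0,"dz":0,"spin":0.125,"claw":0},{"dx":0,"dy":0,"dz":0,"spin":0.1,"claw":0},{"dx":0,"dy":0,"dz":0,"spin":0.05,"claw":0},{"dx":0,"dy":0,"dz":0,"spin":0,"claw":0}]' 30
cat > rel.py <<'E'
import sys
from h import *
# rel.py x y z part_or_jaw_angle_deg : remaining dx,dy,dz(mm), spin so that tool y axis is at angle
st=env.state();M=R.from_quat(st["tool_rot"]).as_matrix()
t=np.array([float(a) for a in sys.argv[1:4]])
d=(M.T@(t-st["eef_pos"]))*1000
a=np.degrees(np.arctan2(M[1,1],M[0,1]))
print("pos",st["eef_pos"].round(4),"zaxis",M[:,2].round(3),"jaw ang",a.round(1),"t",round(st["clock"],2))
print("d mm",d.round(1))
if len(sys.argv)>4:
    e=(float(sys.argv[4])-a+90)%180-90;print("spin needed",-np.radians(e).round(3))
E
python3 rel.py .6315 -.0886 .02 107.3
```

```text
clock: 6.65
eef_pos: [0.6311, -0.0862, 0.1552]
tool_rot: [0.821, 0.571, 0.004, 0.011]
contact_force: [0.5, -0.5, 1.0]
finger_gap: 0.0851
clock: 7.4
eef_pos: [0.617, -0.0846, 0.1395]
tool_rot: [0.989, 0.149, -0.003, 0.004]
contact_force: [0.2, -0.1, -0.4]
finger_gap: 0.0857
pos [ 0.617  -0.0846  0.1395] zaxis [-0.005 -0.009 -1.   ] jaw ang -72.9 t 7.4
d mm [ 13.6   7.3 119.4]
spin needed -0.003
```

```bash
python3 -m creep '[{"dx":8,"dy":4,"dz":15,"spin":0,"claw":0},{"dx":6,"dy":3,"dz":25,"spin":0,"claw":0},{"dx":0,"dy":0,"dz":15,"spin":0,"claw":0},{"dx":0,"dy":0,"dz":3,"spin":0,"claw":0}]' 30
python3 rel.py .6315 -.0886 .02 107.3; python3 snap.py t1 .04
```

```text
clock: 7.73
eef_pos: [0.6301, -0.0877, 0.0785]
tool_rot: [0.988, 0.153, -0.004, 0.004]
contact_force: [-0.9, 0.4, -0.0]
finger_gap: 0.0853
pos [ 0.6301 -0.0877  0.0785] zaxis [-0.006 -0.009 -1.   ] jaw ang -72.4 t 7.73
d mm [ 1.6  0.9 58.5]
spin needed 0.005
pos [ 0.6301 -0.0877  0.0785] yaw [[0.953, 0.302, -0.006], [0.302, -0.953, -0.009], [-0.008, 0.006, -1.0]] F [-0.9  0.4 -0. ] gap 0.0853 t 7.7333
```

View pics/t1.png

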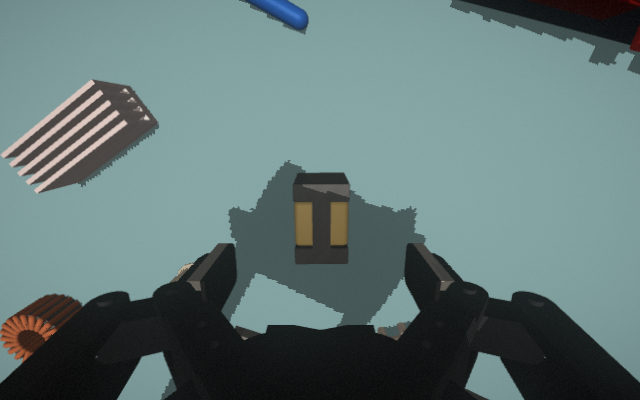

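The transformer's top spans (294–349, 185–264). It is square to the jaws and centred on column 321. Descending.

```bash
python3 pt.py t1 .04 294 186 349 186 348 264 295 264 | head -1; python3 -m creep '[{"dx":1,"dy":1,"dz":12,"spin":0,"claw":0},{"dx":1,"dy":0,"dz":20,"spin":0,"claw":0},{"dx":0,"dy":0,"dz":15,"spin":0,"claw":0},{"dx":0,"dy":0,"dz":6,"spin":0,"claw":0},{"dx":0,"dy":0,"dz":2,"spin":0,"claw":0}]' 30
python3 rel.py .6315 -.0886 .02 107.3
```

```text
[[0.6515, -0.0647, 0.04], [0.6618, -0.0974, 0.04], [0.6105, -0.1147, 0.04], [0.5997, -0.0804, 0.04]] ctr [ 0.6309 -0.0893  0.04  ]
clock: 8.2
eef_pos: [0.6325, -0.089, 0.0233]
tool_rot: [0.988, 0.155, -0.002, 0.004]
contact_force: [0.1, -0.2, 0.2]
finger_gap: 0.0851
pos [ 0.6325 -0.089   0.0233] zaxis [-0.003 -0.009 -1.   ] jaw ang -72.2 t 8.2
d mm [-0.8 -0.7  3.3]
spin needed 0.009
```

```bash
python3 -m creep '[{"dx":-1,"dy":0,"dz":3,"spin":0,"claw":0.2},{"dx":0,"dy":0,"dz":0,"spin":0,"claw":0.5},{"dx":0,"dy":0,"dz":0,"spin":0,"claw":0.8},{"dx":0,"dy":0,"dz":0,"spin":0,"claw":0.8},{"dx":0,"dy":0,"dz":0,"spin":0,"claw":0.8}]' 40
python3 rel.py .6315 -.0886 .02 107.3
python3 -m creep '[{"dx":0,"dy":0,"dz":-8,"spin":0,"claw":0.8},{"dx":0,"dy":0,"dz":-25,"spin":0,"claw":0.8},{"dx":0,"dy":0,"dz":-30,"spin":0,"claw":0.8},{"dx":0,"dy":0,"dz":-20,"spin":0,"claw":0.8},{"dx":0,"dy":0,"dz":-5,"spin":0,"claw":0.8}]' 40
python3 rel.py .454 -.270 .1 78.4
```

```text
clock: 8.62
eef_pos: [0.6329, -0.0897, 0.023]
tool_rot: [0.988, 0.155, -0.001, 0.005]
contact_force: [-0.7, -0.6, -2.3]
finger_gap: 0.0354
pos [ 0.6329 -0.0897  0.023 ] zaxis [ 0.   -0.01 -1.  ] jaw ang -72.1 t 8.62
d mm [-1.  -1.5  3. ]
spin needed 0.01
clock: 9.03
eef_pos: [0.6298, -0.0882, 0.1125]
tool_rot: [0.988, 0.155, -0.004, 0.004]
contact_force: [1.0, 0.2, -1.4]
finger_gap: 0.0352
pos [ 0.6298 -0.0882  0.1125] zaxis [-0.007 -0.008 -1.   ] jaw ang -72.1 t 9.03
d mm [-223.   119.    15.3]
spin needed 0.514
```

Gripped (35 mm gap) and lifted. The transformer's underside is at about 0.09 m, well clear of the 31 mm elephant. Moving to its nest.

```bash
python3 -m creep '[{"dx":-15,"dy":8,"dz":0,"spin":0,"claw":0.8},{"dx":-28,"dy":15,"dz":0,"spin":0,"claw":0.8},{"dx":-33,"dy":18,"dz":0,"spin":0,"claw":0.8},{"dx":-33,"dy":18,"dz":0,"spin":0,"claw":0.8},{"dx":-33,"dy":18,"dz":0,"spin":0,"claw":0.8},{"dx":-33,"dy":18,"dz":0,"spin":0,"claw":0.8},{"dx":-25,"dy":13,"dz":0,"spin":0,"claw":0.8},{"dx":-12,"dy":6,"dz":0,"spin":0,"claw":0.8},{"dx":-3,"dy":2,"dz":0,"spin":0,"claw":0.8}]' 40
python3 rel.py .454 -.270 .1 78.4
python3 -m creep '[{"dx":0,"dy":0,"dz":0,"spin":0.08,"claw":0.8},{"dx":0,"dy":0,"dz":0,"spin":0.12,"claw":0.8},{"dx":0,"dy":0,"dz":0,"spin":0.12,"claw":0.8},{"dx":0,"dy":0,"dz":0,"spin":0.12,"claw":0.8},{"dx":0,"dy":0,"dz":0,"spin":0.06,"claw":0.8},{"dx":0,"dy":0,"dz":0,"spin":0.02,"claw":0.8}]' 40
python3 rel.py .4558 -.2704 .1 78.4; python3 snap.py t2
```

```text
clock: 9.78
eef_pos: [0.4564, -0.2691, 0.1164]
tool_rot: [0.987, 0.158, -0.0, 0.005]
contact_force: [-0.2, 0.1, -2.1]
finger_gap: 0.0351
pos [ 0.4564 -0.2691  0.1164] zaxis [ 0.001 -0.01  -1.   ] jaw ang -71.8 t 9.78
d mm [-2.6 -0.1 16.4]
spin needed 0.52
clock: 10.28
eef_pos: [0.4561, -0.2681, 0.1145]
tool_rot: [0.993, -0.114, 0.001, 0.004]
contact_force: [-1.2, 0.1, -3.1]
finger_gap: 0.0352
pos [ 0.4561 -0.2681  0.1145] zaxis [ 0.    -0.008 -1.   ] jaw ang -103.1 t 10.28
d mm [ 0.2  2.2 14.5]
spin needed -0.026
pos [ 0.4561 -0.2681  0.1145] yaw [[0.974, -0.227, 0.0], [-0.227, -0.974, -0.008], [0.002, 0.008, -1.0]] F [-1.2  0.1 -3.1] gap 0.0352 t 10.2833
```

View pics/t2.png

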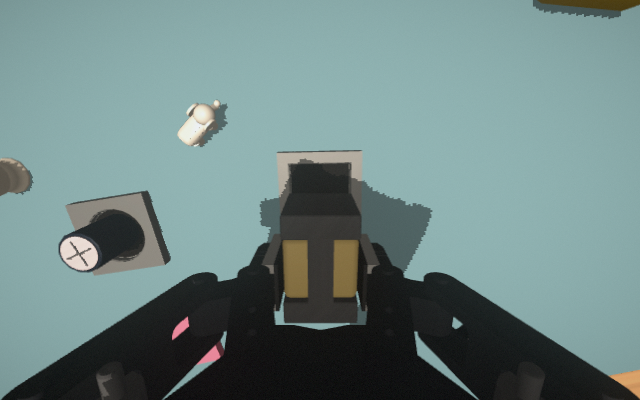

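```bash
python3 pt.py t2 .01 277 152.5 361 151; python3 pt.py t2 .1315 281 215 360 215 359 321 282 321
```

```text
[[0.5049, -0.2443, 0.01], [0.4902, -0.3131, 0.01]] ctr [ 0.4975 -0.2787  0.01  ]
  side 0.0703 ang -102.1
  side 0.0703 ang 77.9
[[0.4865, -0.2584, 0.1315], [0.4786, -0.292, 0.1315], [0.4252, -0.2812, 0.1315], [0.4339, -0.2447, 0.1315]] ctr [ 0.456  -0.2691  0.1315]
  side 0.0345 ang -103.2
  side 0.0545 ang 168.6
  side 0.0376 ang 76.6
  side 0.0543 ang -14.6
```

```bash
python3 -m creep '[{"dx":-1,"dy":0,"dz":12,"spin":-0.02,"claw":0.8},{"dx":-1,"dy":1,"dz":22,"spin":0,"claw":0.8},{"dx":0,"dy":0,"dz":22,"spin":0,"claw":0.8},{"dx":0,"dy":0,"dz":12,"spin":0,"claw":0.8},{"dx":0,"dy":0,"dz":4,"spin":0,"claw":0.8}]' 40
python3 rel.py .454 -.2687 .027 78.4
```

```text
clock: 10.75
eef_pos: [0.4567, -0.2679, 0.0386]
tool_rot: [0.995, -0.097, 0.003, 0.005]
contact_force: [-0.5, 0.3, -2.4]
finger_gap: 0.0354
pos [ 0.4567 -0.2679  0.0386] zaxis [ 0.005 -0.01  -1.   ] jaw ang -101.1 t 10.75
d mm [-2.6  1.2 11.6]
spin needed 0.008
```

```bash
python3 -m creep '[{"dx":-2,"dy":1,"dz":4,"spin":0,"claw":0.8},{"dx":-1,"dy":0,"dz":4,"spin":0,"claw":0.8},{"dx":0,"dy":0,"dz":2,"spin":0,"claw":0.8},{"dx":0,"dy":0,"dz":1,"spin":0,"claw":0.8}]' 40
python3 rel.py .454 -.2687 .027 78.4
```

```text
clock: 11.08
eef_pos: [0.4526, -0.2669, 0.0261]
tool_rot: [0.995, -0.095, 0.001, 0.004]
contact_force: [-8.0, 5.4, 17.6]
finger_gap: 0.0353
pos [ 0.4526 -0.2669  0.0261] zaxis [ 0.002 -0.008 -1.   ] jaw ang -100.9 t 11.08
d mm [ 1.7  1.5 -0.8]
spin needed 0.013
```

On the floor of the recess (17 N up). Releasing and rising.

```bash
python3 -m creep '[{"dx":0,"dy":0,"dz":-1,"spin":0,"claw":0.5},{"dx":0,"dy":0,"dz":0,"spin":0,"claw":0.2},{"dx":0,"dy":0,"dz":-3,"spin":0,"claw":0},{"dx":0,"dy":0,"dz":-10,"spin":0,"claw":0},{"dx":0,"dy":0,"dz":-30,"spin":0,"claw":0},{"dx":0,"dy":0,"dz":-40,"spin":0,"claw":0},{"dx":0,"dy":0,"dz":-40,"spin":0,"claw":0},{"dx":0,"dy":0,"dz":-20,"spin":0,"claw":0},{"dx":0,"dy":0,"dz":0,"spin":0,"claw":0}]' 30;python3 snap.py t3 0.05
```

```text
clock: 11.83
eef_pos: [0.4532, -0.2664, 0.1834]
tool_rot: [0.996, -0.094, 0.004, 0.005]
contact_force: [0.6, 0.2, 1.0]
finger_gap: 0.0851
pos [ 0.4532 -0.2664  0.1834] yaw [[0.982, -0.187, 0.007], [-0.187, -0.982, -0.011], [0.009, 0.01, -1.0]] F [0.6 0.2 1. ] gap 0.0851 t 11.8333
```

View pics/t3.png

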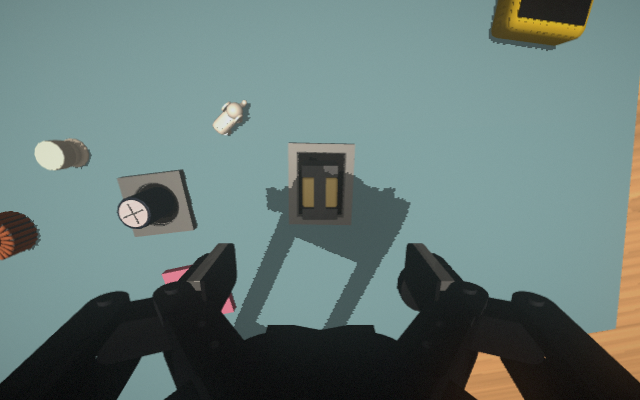

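```bash
python3 -c "
import cv2
i=cv2.imread('pics/t3.png')
cv2.imwrite('pics/t3z.png',cv2.resize(i[130:235,270:370],None,fx=5.5,fy=5.5,interpolation=cv2.INTER_CUBIC))"
```

```text
(no output)
```

View pics/t3z.png

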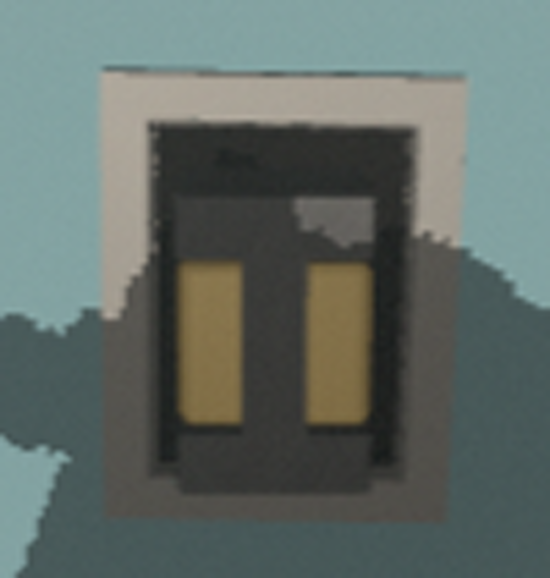

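```bash
P(){ :; }; python3 pt.py t3 .044 $(python3 -c "
for u,v in [(175,197),(375,197),(371,492),(180,492)]: print(270+u/5.5,130+v/5.5,end=' ')"); python3 pt.py t3 .01 $(python3 -c "
for u,v in [(103,70),(466,78),(447,522),(104,518)]: print(270+u/5.5,130+v/5.5,end=' ')")
```

```text
[[0.4822, -0.2562, 0.044], [0.4756, -0.291, 0.044], [0.4215, -0.2809, 0.044], [0.4283, -0.246, 0.044]] ctr [ 0.4519 -0.2685  0.044 ]
  side 0.0354 ang -100.8
  side 0.055 ang 169.4
  side 0.0355 ang 79.1
  side 0.0549 ang -10.7
[[0.5048, -0.2448, 0.01], [0.49, -0.314, 0.01], [0.4, -0.2958, 0.01], [0.4146, -0.2253, 0.01]] ctr [ 0.4524 -0.27    0.01  ]
  side 0.0707 ang -102.0
  side 0.0918 ang 168.6
  side 0.072 ang 78.3
  side 0.0923 ang -12.2
```

The transformer is within 2 mm of its nest centre and flat. Next is the choke: I'll spin the jaws so they close across the bottle direction, then travel to it.

```bash
python3 -m creep '[{"dx":0,"dy":0,"dz":0,"spin":-0.1,"claw":0},{"dx":0,"dy":0,"dz":0,"spin":-0.125,"claw":0},{"dx":0,"dy":0,"dz":0,"spin":-0.125,"claw":0},{"dx":0,"dy":0,"dz":0,"spin":-0.125,"claw":0},{"dx":0,"dy":0,"dz":0,"spin":-0.125,"claw":0},{"dx":0,"dy":0,"dz":0,"spin":-0.125,"claw":0},{"dx":0,"dy":0,"dz":0,"spin":-0.125,"claw":0},{"dx":0,"dy":0,"dz":0,"spin":-0.06,"claw":0},{"dx":0,"dy":0,"dz":0,"spin":0,"claw":0}]' 30; python3 rel.py .48 .09 .2 135
```

```text
clock: 12.63
eef_pos: [0.4499, -0.2641, 0.1751]
tool_rot: [0.933, 0.36, -0.001, 0.003]
contact_force: [-1.0, -0.6, -0.1]
finger_gap: 0.0853
pos [ 0.4499 -0.2641  0.1751] zaxis [ 0.001 -0.007 -1.   ] jaw ang -47.8 t 12.63
d mm [ 260.1 -241.9  -27.2]
spin needed -0.049
```

```bash
python3 -m creep '[{"dx":15,"dy":-14,"dz":-5,"spin":0,"claw":0},{"dx":27,"dy":-25,"dz":-6,"spin":0,"claw":0},{"dx":30,"dy":-28,"dz":-5,"spin":0,"claw":0},{"dx":30,"dy":-28,"dz":-4,"spin":0,"claw":0},{"dx":30,"dy":-28,"dz":-4,"spin":0,"claw":0},{"dx":30,"dy":-28,"dz":0,"spin":0,"claw":0},{"dx":30,"dy":-28,"dz":0,"spin":0,"claw":0},{"dx":27,"dy":-25,"dz":0,"spin":0,"claw":0},{"dx":18,"dy":-17,"dz":0,"spin":0,"claw":0},{"dx":8,"dy":-8,"dz":0,"spin":0,"claw":0}]' 30; python3 -m creep '[{"dx":0,"dy":0,"dz":0,"spin":0,"claw":0}]'; python3 rel.py .48 .09 .2 135; python3 snap.py k1
```

```text
clock: 13.47
eef_pos: [0.4768, 0.0796, 0.1893]
tool_rot: [0.939, 0.343, -0.005, -0.0]
contact_force: [0.4, 0.4, 0.4]
finger_gap: 0.0852
clock: 13.55
eef_pos: [0.4762, 0.0823, 0.1884]
tool_rot: [0.939, 0.344, -0.005, -0.001]
contact_force: [-0.3, 0.1, -0.6]
finger_gap: 0.0851
pos [0.4762 0.0823 0.1884] zaxis [-0.01  -0.003 -1.   ] jaw ang -49.8 t 13.55
d mm [  7.8  -3.5 -11.6]
spin needed -0.084
pos [0.4762 0.0823 0.1884] yaw [[0.764, 0.645, -0.01], [0.645, -0.764, -0.003], [-0.009, -0.005, -1.0]] F [-0.3  0.1 -0.6] gap 0.0851 t 13.55
```

View pics/k1.png

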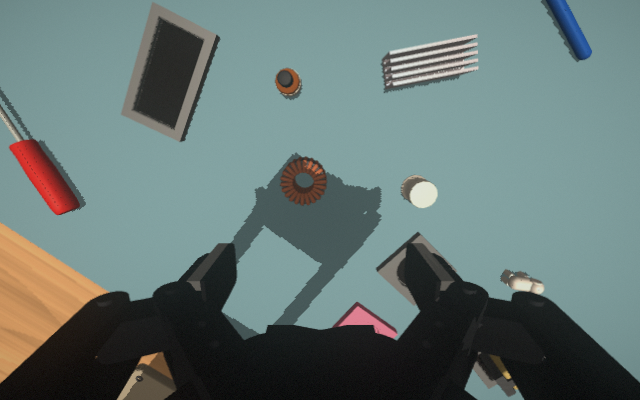

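The picture shows the choke at (304,181), the bottle at (288,81) and the heat-sink nest with corners (154,3), (219,38), (182,141) and (122,112).

```bash
python3 pt.py k1 .03 304 180|head -1; python3 pt.py k1 .01 154 3 219 38 182 141 122 112;python3 pt.py k1 .052 284 75|head -1; python3 -c "
import cv2
i=cv2.imread('pics/k1.png')
a=cv2.resize(i[0:150,110:230],None,fx=3.5,fy=3.5,interpolation=cv2.INTER_CUBIC)
b=cv2.resize(i[145:215,270:340],(525,525),interpolation=cv2.INTER_CUBIC)[:525,:370]
import numpy as np
cv2.imwrite('pics/k1z.png',np.hstack([a,b]))"
```

```text
[[0.4692, 0.099, 0.03]] ctr [0.4692 0.099  0.03  ]
[[0.5062, 0.318, 0.01], [0.5216, 0.2524, 0.01], [0.4128, 0.2258, 0.01], [0.3972, 0.2912, 0.01]] ctr [0.4594 0.2719 0.01  ]
  side 0.0673 ang -76.8
  side 0.112 ang -166.3
  side 0.0672 ang 103.4
  side 0.1122 ang 13.8
[[0.5354, 0.1745, 0.052]] ctr [0.5354 0.1745 0.052 ]
```

View pics/k1z.png

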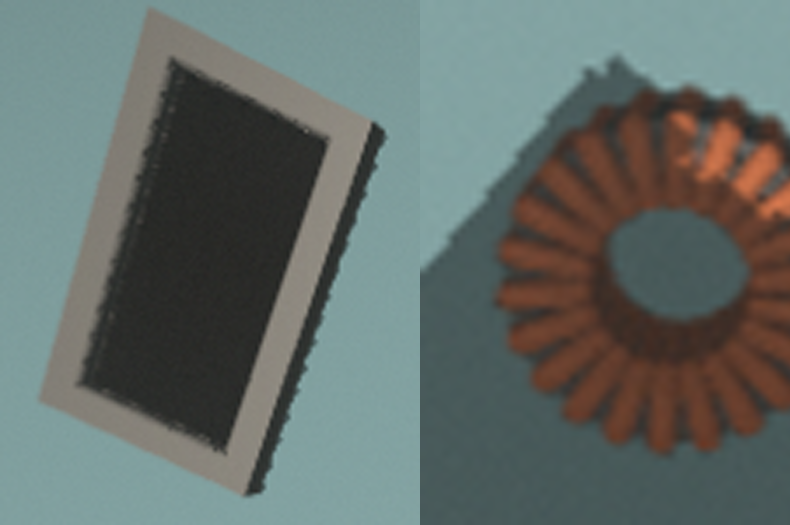

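```bash
python3 pt.py k1 .03 305 181|head -1; python3 pt.py k1 .01 152.9 2.3 216.6 35.1 180.6 141.7 121.4 114.6; python3 rel.py .468 .0985 .018
```

```text
[[0.4691, 0.0975, 0.03]] ctr [0.4691 0.0975 0.03  ]
[[0.506, 0.3191, 0.01], [0.5222, 0.2557, 0.01], [0.4112, 0.2266, 0.01], [0.3944, 0.2904, 0.01]] ctr [0.4585 0.2729 0.01  ]
  side 0.0654 ang -75.7
  side 0.1148 ang -165.3
  side 0.0659 ang 104.7
  side 0.1152 ang 14.4
pos [0.4761 0.0813 0.1883] zaxis [-0.011 -0.003 -1.   ] jaw ang -49.8 t 13.6
d mm [  6.6 -17.6 170.3]
```

```bash
python3 -m creep '[{"dx":2,"dy":-7,"dz":15,"spin":0,"claw":0},{"dx":2,"dy":-7,"dz":30,"spin":0,"claw":0},{"dx":1,"dy":-3,"dz":35,"spin":0,"claw":0},{"dx":1,"dy":0,"dz":30,"spin":0,"claw":0},{"dx":0,"dy":0,"dz":15,"spin":0,"claw":0},{"dx":0,"dy":0,"dz":4,"spin":0,"claw":0}]' 30; python3 rel.py .468 .0983 .017; python3 snap.py k2
```

```text
clock: 14.1
eef_pos: [0.4698, 0.0929, 0.0557]
tool_rot: [0.941, 0.338, -0.003, 0.002]
contact_force: [0.8, 0.0, -0.4]
finger_gap: 0.0852
pos [0.4698 0.0929 0.0557] zaxis [-0.005 -0.005 -1.   ] jaw ang -50.5 t 14.1
d mm [ 2.3 -5.3 38.7]
pos [0.4698 0.0929 0.0557] yaw [[0.772, 0.636, -0.005], [0.636, -0.772, -0.005], [-0.007, 0.001, -1.0]] F [ 0.8  0.  -0.4] gap 0.0852 t 14.1
```

View pics/k2.png

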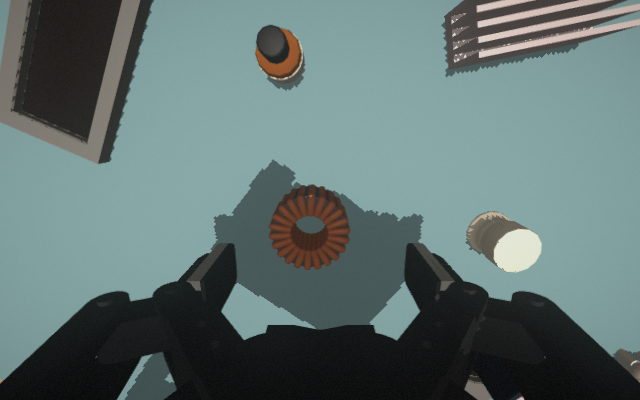

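```bash
python3 pt.py k2 .03 309.5 231 270 228 349 228|head -1; python3 -m creep '[{"dx":1,"dy":-4,"dz":10,"spin":0,"claw":0},{"dx":1,"dy":-2,"dz":14,"spin":0,"claw":0},{"dx":0,"dy":0,"dz":8,"spin":0,"claw":0},{"dx":0,"dy":0,"dz":2,"spin":0,"claw":0}]' 30; python3 rel.py .468 .0983 .017
```

```text
[[0.4677, 0.0991, 0.03], [0.454, 0.1187, 0.03], [0.4843, 0.082, 0.03]] ctr [0.4687 0.1    0.03  ]
clock: 14.48
eef_pos: [0.4699, 0.0969, 0.0232]
tool_rot: [0.942, 0.335, -0.001, 0.002]
contact_force: [-1.2, -0.4, -0.4]
finger_gap: 0.0854
pos [0.4699 0.0969 0.0232] zaxis [-0.001 -0.005 -1.   ] jaw ang -50.8 t 14.48
d mm [-0.6 -2.3  6.2]
```

```bash
python3 -m creep '[{"dx":0,"dy":-2,"dz":4,"spin":0,"claw":0},{"dx":0,"dy":0,"dz":2,"spin":0,"claw":0.2},{"dx":0,"dy":0,"dz":0,"spin":0,"claw":0.5},{"dx":0,"dy":0,"dz":0,"spin":0,"claw":0.7},{"dx":0,"dy":0,"dz":0,"spin":0,"claw":0.7},{"dx":0,"dy":0,"dz":0,"spin":0,"claw":0.7}]' 40; python3 rel.py .468 .0983 .017
python3 -m creep '[{"dx":0,"dy":0,"dz":-8,"spin":0,"claw":0.7},{"dx":0,"dy":0,"dz":-25,"spin":0,"claw":0.7},{"dx":0,"dy":0,"dz":-35,"spin":0,"claw":0.7},{"dx":0,"dy":0,"dz":-30,"spin":0,"claw":0.7},{"dx":0,"dy":0,"dz":-10,"spin":0,"claw":0.7}]' 40; python3 rel.py .468 .0983 .017
```

```text
clock: 14.98
eef_pos: [0.4711, 0.0987, 0.0198]
tool_rot: [0.942, 0.335, 0.001, 0.003]
contact_force: [0.0, 0.4, -1.8]
finger_gap: 0.0489
pos [0.4711 0.0987 0.0198] zaxis [ 0.004 -0.005 -1.   ] jaw ang -50.9 t 14.98
d mm [-2.6 -1.7  2.8]
clock: 15.4
eef_pos: [0.466, 0.0986, 0.1288]
tool_rot: [0.942, 0.335, -0.004, 0.002]
contact_force: [0.1, -0.0, -1.5]
finger_gap: 0.0483
pos [0.466  0.0986 0.1288] zaxis [-0.007 -0.006 -1.   ] jaw ang -50.9 t 15.4
d mm [  2.4   1.5 111.8]
```

Choke held (48.5 mm gap). I'll route around the bottle, first +x and then +y, with the choke's underside about 110 mm up.

```bash
python3 -m creep '[{"dx":12,"dy":7,"dz":0,"spin":0,"claw":0.7},{"dx":25,"dy":15,"dz":0,"spin":0,"claw":0.7},{"dx":30,"dy":18,"dz":0,"spin":0,"claw":0.7},{"dx":30,"dy":18,"dz":0,"spin":0,"claw":0.7},{"dx":20,"dy":12,"dz":0,"spin":0,"claw":0.7},{"dx":10,"dy":6,"dz":0,"spin":0,"claw":0.7}]' 40; python3 rel.py .62 .22 .13
```

```text
clock: 15.9
eef_pos: [0.6185, 0.1209, 0.132]
tool_rot: [0.942, 0.335, -0.0, 0.003]
contact_force: [0.3, -0.3, -2.3]
finger_gap: 0.0486
pos [0.6185 0.1209 0.132 ] zaxis [ 0.001 -0.005 -1.   ] jaw ang -50.8 t 15.9
d mm [ 63.8 -75.9   1.4]
```

```bash
python3 -m creep '[{"dx":12,"dy":-15,"dz":0,"spin":0,"claw":0.7},{"dx":20,"dy":-24,"dz":0,"spin":0,"claw":0.7},{"dx":20,"dy":-24,"dz":0,"spin":0,"claw":0.7},{"dx":14,"dy":-16,"dz":0,"spin":0,"claw":0.7},{"dx":5,"dy":-6,"dz":0,"spin":0,"claw":0.7},{"dx":0,"dy":0,"dz":0,"spin":0,"claw":0.7}]' 40; python3 rel.py .62 .28 .13; python3 snap.py k3
```

```text
clock: 16.4
eef_pos: [0.6222, 0.2338, 0.1248]
tool_rot: [0.943, 0.333, -0.003, 0.003]
contact_force: [0.1, -1.0, -1.4]
finger_gap: 0.0487
pos [0.6222 0.2338 0.1248] zaxis [-0.003 -0.007 -1.   ] jaw ang -51.1 t 16.4
d mm [ 27.3 -37.3  -5.5]
pos [0.6222 0.2338 0.1248] yaw [[0.778, 0.628, -0.003], [0.628, -0.778, -0.007], [-0.007, 0.004, -1.0]] F [ 0.1 -1.  -1.4] gap 0.0487 t 16.4
```

View pics/k3.png

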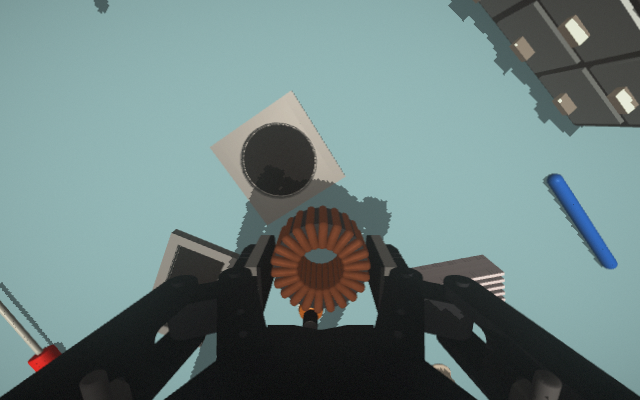

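```bash
python3 pt.py k3 .01 211 149 293 91 345 176 263 224; python3 pt.py k3 .01 279.5 159|head -1; python3 pt.py k3 .135 321.5 263|head -1
```

```text
[[0.5961, 0.3337, 0.01], [0.6784, 0.3071, 0.01], [0.6511, 0.2277, 0.01], [0.5682, 0.2579, 0.01]] ctr [0.6235 0.2816 0.01  ]
  side 0.0865 ang -17.9
  side 0.084 ang -109.0
  side 0.0883 ang 160.0
  side 0.0808 ang 69.7
[[0.6266, 0.2822, 0.01]] ctr [0.6266 0.2822 0.01  ]
[[0.6229, 0.2334, 0.135]] ctr [0.6229 0.2334 0.135 ]
```

```bash
python3 -m creep '[{"dx":12,"dy":-14,"dz":0,"spin":0,"claw":0.7},{"dx":14,"dy":-16,"dz":5,"spin":0,"claw":0.7},{"dx":5,"dy":-5,"dz":10,"spin":0,"claw":0.7},{"dx":2,"dy":-2,"dz":10,"spin":0,"claw":0.7},{"dx":0,"dy":0,"dz":0,"spin":0,"claw":0.7}]' 40; python3 rel.py .626 .282 .024; python3 snap.py k4
```

```text
clock: 16.87
eef_pos: [0.6252, 0.2768, 0.0965]
tool_rot: [0.944, 0.331, -0.004, 0.004]
contact_force: [-1.1, -1.3, -2.4]
finger_gap: 0.0485
pos [0.6252 0.2768 0.0965] zaxis [-0.004 -0.011 -1.   ] jaw ang -51.3 t 16.87
d mm [ 4.6 -4.  72.5]
pos [0.6252 0.2768 0.0965] yaw [[0.781, 0.625, -0.004], [0.625, -0.781, -0.011], [-0.01, 0.006, -1.0]] F [-1.1 -1.3 -2.4] gap 0.0485 t 16.8667
```

View pics/k4.png

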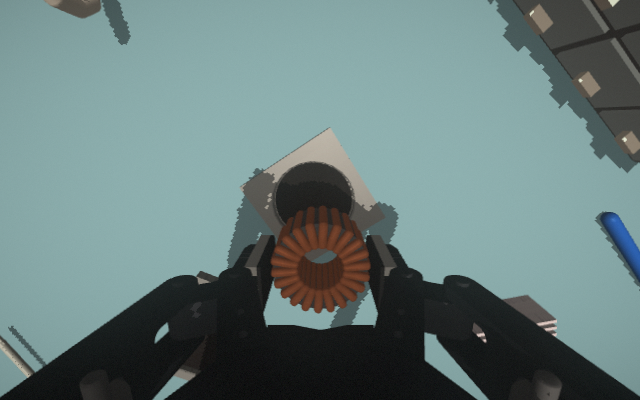

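```bash
python3 pt.py k4 .01 241 187 384 215; python3 pt.py k4 .01 274 196 355 196|head -1;python3 pt.py k4 .01 315 161|head -1
```

```text
[[0.598, 0.3348, 0.01], [0.6518, 0.2296, 0.01]] ctr [0.6249 0.2822 0.01  ]
  side 0.1182 ang -62.9
  side 0.1182 ang 117.1
[[0.6084, 0.3099, 0.01], [0.6492, 0.2589, 0.01]] ctr [0.6288 0.2844 0.01  ]
[[0.6512, 0.3016, 0.01]] ctr [0.6512 0.3016 0.01  ]
```

```bash
python3 -m creep '[{"dx":3,"dy":-3,"dz":12,"spin":0,"claw":0.7},{"dx":2,"dy":-2,"dz":20,"spin":0,"claw":0.7},{"dx":1,"dy":0,"dz":14,"spin":0,"claw":0.7},{"dx":0,"dy":0,"dz":5,"spin":0,"claw":0.7},{"dx":0,"dy":0,"dz":1,"spin":0,"claw":0.7}]' 40; python3 rel.py .626 .282 .024
```

```text
clock: 17.33
eef_pos: [0.6285, 0.2793, 0.0425]
tool_rot: [0.944, 0.329, -0.003, 0.005]
contact_force: [-0.2, 0.2, -2.5]
finger_gap: 0.0483
pos [0.6285 0.2793 0.0425] zaxis [-0.003 -0.012 -1.   ] jaw ang -51.6 t 17.33
d mm [-0.1 -3.8 18.5]
```

```bash
python3 -m creep '[{"dx":0,"dy":-3,"dz":6,"spin":0,"claw":0.7},{"dx":0,"dy":-1,"dz":6,"spin":0,"claw":0.7},{"dx":0,"dy":0,"dz":3,"spin":0,"claw":0.7},{"dx":0,"dy":0,"dz":1,"spin":0,"claw":0.7}]' 40; python3 rel.py .626 .282 .024
```

```text
clock: 17.67
eef_pos: [0.6262, 0.2817, 0.0256]
tool_rot: [0.944, 0.328, -0.003, 0.005]
contact_force: [-0.3, -0.3, -2.7]
finger_gap: 0.0485
pos [0.6262 0.2817 0.0256] zaxis [-0.002 -0.012 -1.   ] jaw ang -51.6 t 17.67
d mm [ 0.  -0.4  1.6]
```

```bash
python3 -m creep '[{"dx":0,"dy":0,"dz":2,"spin":0,"claw":0.7},{"dx":0,"dy":0,"dz":1,"spin":0,"claw":0.7}]' 40; python3 rel.py .626 .282 .024
```

```text
clock: 17.83
eef_pos: [0.6266, 0.2819, 0.0232]
tool_rot: [0.944, 0.329, -0.003, 0.005]
contact_force: [-2.5, -2.7, 2.8]
finger_gap: 0.0483
pos [0.6266 0.2819 0.0232] zaxis [-0.001 -0.012 -1.   ] jaw ang -51.6 t 17.83
d mm [-0.4 -0.4 -0.8]
```

Touching the recess floor at the expected height, so releasing.

```bash
python3 -m creep '[{"dx":0,"dy":0,"dz":0,"spin":0,"claw":0.4},{"dx":0,"dy":0,"dz":0,"spin":0,"claw":0.1},{"dx":0,"dy":0,"dz":-3,"spin":0,"claw":0},{"dx":0,"dy":0,"dz":-10,"spin":0,"claw":0},{"dx":0,"dy":0,"dz":-30,"spin":0,"claw":0},{"dx":0,"dy":0,"dz":-40,"spin":0,"claw":0},{"dx":0,"dy":0,"dz":-40,"spin":0,"claw":0},{"dx":0,"dy":0,"dz":-20,"spin":0,"claw":0},{"dx":0,"dy":0,"dz":0,"spin":0,"claw":0}]' 30;python3 snap.py k5 0.05
```

```text
clock: 18.58
eef_pos: [0.6267, 0.2837, 0.1774]
tool_rot: [0.944, 0.329, -0.002, 0.005]
contact_force: [-0.1, -0.4, 0.4]
finger_gap: 0.0853
pos [0.6267 0.2837 0.1774] yaw [[0.784, 0.621, 0.0], [0.621, -0.784, -0.011], [-0.007, 0.009, -1.0]] F [-0.1 -0.4  0.4] gap 0.0853 t 18.5833
```

View pics/k5.png

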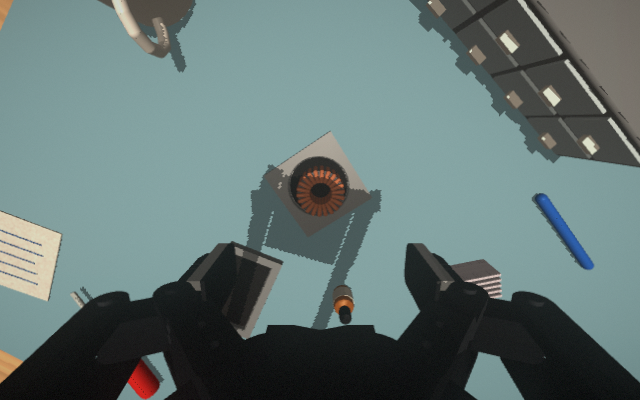

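```bash
python3 -c "
import cv2
i=cv2.imread('pics/k5.png')
cv2.imwrite('pics/k5z.png',cv2.resize(i[125:245,255:385],None,fx=5,fy=5,interpolation=cv2.INTER_CUBIC)[:600])"; python3 pt.py k5 .01 269 176 371 196|head -1;python3 pt.py k5 .01 330 131 309 236|head -1; python3 pt.py k5 .034 321 193|head -1
```

```text
[[0.6003, 0.3307, 0.01], [0.6518, 0.2294, 0.01]] ctr [0.626 0.28  0.01 ]
[[0.6779, 0.3088, 0.01], [0.5718, 0.2539, 0.01]] ctr [0.6249 0.2814 0.01  ]
[[0.6249, 0.279, 0.034]] ctr [0.6249 0.279  0.034 ]
```

View pics/k5z.png

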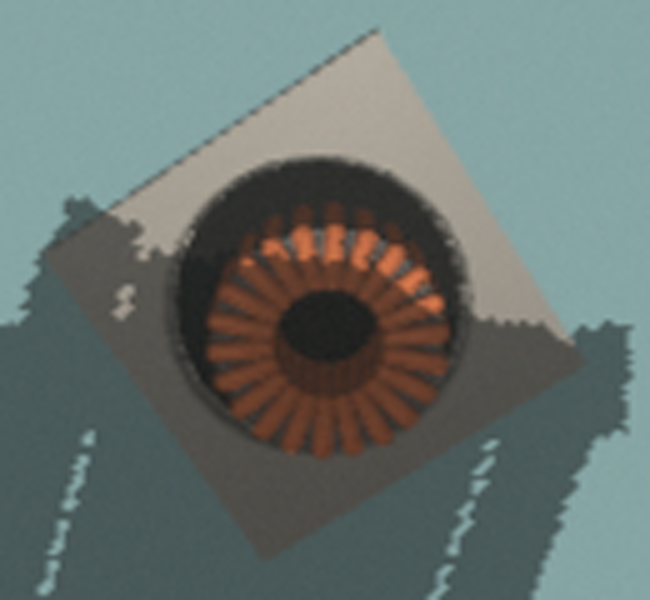

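Choke seated about 2 mm off centre, and the bottle is upright at (344,300). Now the heat sink at (0.636, 0.079), with jaws needed at -130°.

```bash
python3 -m creep '[{"dx":-10,"dy":14,"dz":0,"spin":0,"claw":0},{"dx":-18,"dy":25,"dz":0,"spin":0,"claw":0},{"dx":-22,"dy":30,"dz":0,"spin":0,"claw":0},{"dx":-22,"dy":30,"dz":0,"spin":0,"claw":0},{"dx":-22,"dy":30,"dz":0,"spin":0,"claw":0},{"dx":-16,"dy":22,"dz":0,"spin":0,"claw":0},{"dx":-7,"dy":10,"dz":0,"spin":0,"claw":0},{"dx":0,"dy":0,"dz":0,"spin":0.1,"claw":0},{"dx":0,"dy":0,"dz":0,"spin":0.125,"claw":0},{"dx":0,"dy":0,"dz":0,"spin":0.125,"claw":0}]' 30
python3 -m creep '[{"dx":0,"dy":0,"dz":0,"spin":0.125,"claw":0},{"dx":0,"dy":0,"dz":0,"spin":0.125,"claw":0},{"dx":0,"dy":0,"dz":0,"spin":0.125,"claw":0},{"dx":0,"dy":0,"dz":0,"spin":0.125,"claw":0},{"dx":0,"dy":0,"dz":0,"spin":0.125,"claw":0},{"dx":0,"dy":0,"dz":0,"spin":0.125,"claw":0},{"dx":0,"dy":0,"dz":0,"spin":0.125,"claw":0},{"dx":0,"dy":0,"dz":0,"spin":0.06,"claw":0},{"dx":0,"dy":0,"dz":0,"spin":0,"claw":0}]' 30
python3 rel.py .6364 .0791 .019 50; python3 snap.py h1 .035
```

```text
clock: 19.47
eef_pos: [0.628, 0.0712, 0.1665]
tool_rot: [0.987, 0.16, -0.008, 0.005]
contact_force: [0.7, 0.1, 0.4]
finger_gap: 0.0853
clock: 20.22
eef_pos: [0.6196, 0.0694, 0.1523]
tool_rot: [0.952, -0.307, -0.015, 0.011]
contact_force: [0.2, -0.4, -0.5]
finger_gap: 0.0855
pos [0.6196 0.0694 0.1523] zaxis [-0.035 -0.013 -0.999] jaw ang -125.7 t 20.22
d mm [ 10.7 -21.8 132.5]
spin needed 0.075
pos [0.6196 0.0694 0.1523] yaw [[0.812, -0.583, -0.035], [-0.584, -0.812, -0.013], [-0.021, 0.031, -0.999]] F [ 0.2 -0.4 -0.5] gap 0.0855 t 20.2167
```

View pics/h1.png

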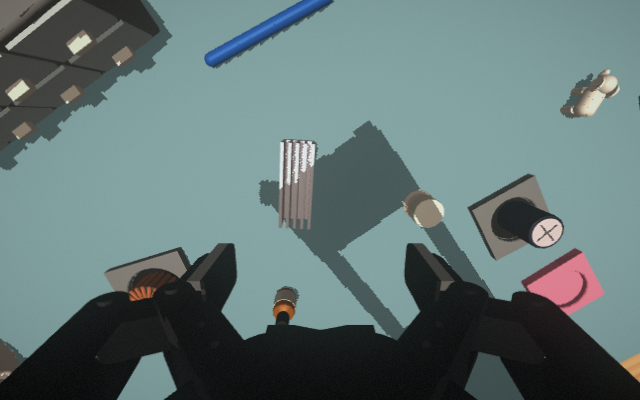

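```bash
python3 pt.py h1 .035 281 141 317 142 310 229 278 228; python3 -m creep '[{"dx":4,"dy":-7,"dz":10,"spin":0.04,"claw":0},{"dx":4,"dy":-7,"dz":25,"spin":0.03,"claw":0},{"dx":2,"dy":-5,"dz":25,"spin":0,"claw":0},{"dx":0,"dy":0,"dz":12,"spin":0,"claw":0},{"dx":0,"dy":0,"dz":3,"spin":0,"claw":0}]' 30;python3 rel.py .6364 .0791 .019 50; python3 snap.py h2 .035
```

```text
[[0.6762, 0.0647, 0.035], [0.6572, 0.0399, 0.035], [0.5952, 0.0929, 0.035], [0.6139, 0.1167, 0.035]] ctr [0.6356 0.0786 0.035 ]
  side 0.0312 ang -127.4
  side 0.0816 ang 139.5
  side 0.0303 ang 51.7
  side 0.0811 ang -39.9
clock: 20.68
eef_pos: [0.6369, 0.0776, 0.0738]
tool_rot: [0.943, -0.333, -0.014, 0.012]
contact_force: [-1.4, -0.1, -0.3]
finger_gap: 0.0855
pos [0.6369 0.0776 0.0738] zaxis [-0.034 -0.013 -0.999] jaw ang -128.9 t 20.68
d mm [-0.3 -2.5 54.7]
spin needed 0.019
pos [0.6369 0.0776 0.0738] yaw [[0.778, -0.628, -0.034], [-0.628, -0.778, -0.013], [-0.018, 0.031, -0.999]] F [-1.4 -0.1 -0.3] gap 0.0855 t 20.6833
```

View pics/h2.png

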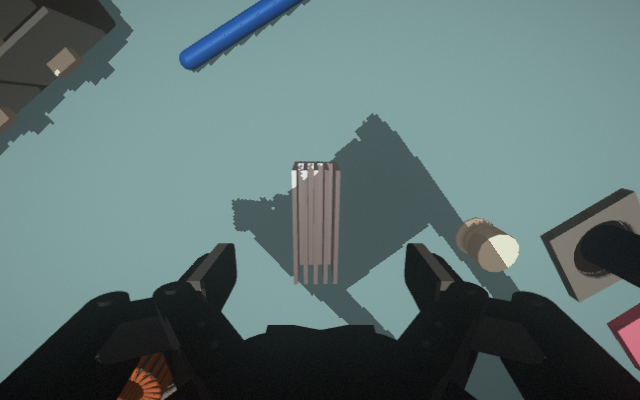

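```bash
python3 -m creep '[{"dx":0,"dy":-2,"dz":10,"spin":0.01,"claw":0},{"dx":0,"dy":-1,"dz":18,"spin":0,"claw":0},{"dx":0,"dy":0,"dz":14,"spin":0,"claw":0},{"dx":0,"dy":0,"dz":6,"spin":0,"claw":0},{"dx":0,"dy":0,"dz":1,"spin":0,"claw":0}]' 30;python3 rel.py .636 .0788 .019 50
```

```text
clock: 21.15
eef_pos: [0.6388, 0.0792, 0.026]
tool_rot: [0.941, -0.337, -0.012, 0.011]
contact_force: [-0.1, 0.3, -0.4]
finger_gap: 0.0849
pos [0.6388 0.0792 0.026 ] zaxis [-0.029 -0.012 -0.999] jaw ang -129.4 t 21.15
d mm [-1.8  1.9  7.1]
spin needed 0.01
```

```bash
python3 -m creep '[{"dx":-2,"dy":2,"dz":5,"spin":0,"claw":0},{"dx":0,"dy":0,"dz":3,"spin":0,"claw":0.3},{"dx":0,"dy":0,"dz":0,"spin":0,"claw":0.6},{"dx":0,"dy":0,"dz":0,"spin":0,"claw":0.85},{"dx":0,"dy":0,"dz":0,"spin":0,"claw":0.85},{"dx":0,"dy":0,"dz":0,"spin":0,"claw":0.85},{"dx":0,"dy":0,"dz":0,"spin":0,"claw":0.85}]' 40;python3 rel.py .636 .0788 .019 50
python3 -m creep '[{"dx":0,"dy":0,"dz":-8,"spin":0,"claw":0.85},{"dx":0,"dy":0,"dz":-25,"spin":0,"claw":0.85},{"dx":0,"dy":0,"dz":-35,"spin":0,"claw":0.85},{"dx":0,"dy":0,"dz":-25,"spin":0,"claw":0.85},{"dx":0,"dy":0,"dz":-8,"spin":0,"claw":0.85}]' 40; python3 rel.py .60 .25 .12 104.5;python3 snap.py h3
```

```text
clock: 21.73
eef_pos: [0.6376, 0.0788, 0.0209]
tool_rot: [0.941, -0.337, -0.01, 0.01]
contact_force: [0.1, -0.3, -1.3]
finger_gap: 0.0289
pos [0.6376 0.0788 0.0209] zaxis [-0.025 -0.012 -1.   ] jaw ang -129.4 t 21.73
d mm [-1.2  1.   2. ]
spin needed 0.01
clock: 22.15
eef_pos: [0.6361, 0.0798, 0.1218]
tool_rot: [0.941, -0.337, -0.014, 0.012]
contact_force: [0.6, -0.6, -1.1]
finger_gap: 0.029
pos [0.6361 0.0798 0.1218] zaxis [-0.035 -0.013 -0.999] jaw ang -129.4 t 22.15
d mm [-135.9 -108.6    0.9]
spin needed -0.941
pos [0.6361 0.0798 0.1218] yaw [[0.772, -0.634, -0.035], [-0.635, -0.772, -0.013], [-0.019, 0.032, -0.999]] F [ 0.6 -0.6 -1.1] gap 0.029 t 22.15
```

View pics/h3.png

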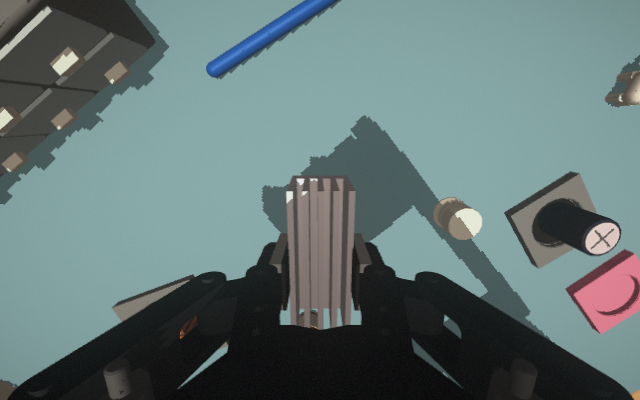

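Heat sink held (29 mm gap). I'll route around the bottle on the near side: -x first, then +y.

```bash
python3 -m creep '[{"dx":-10,"dy":6,"dz":-4,"spin":0,"claw":0.85},{"dx":-22,"dy":13,"dz":-4,"spin":0,"claw":0.85},{"dx":-28,"dy":16,"dz":0,"spin":0,"claw":0.85},{"dx":-28,"dy":16,"dz":0,"spin":0,"claw":0.85},{"dx":-28,"dy":16,"dz":0,"spin":0,"claw":0.85},{"dx":-26,"dy":15,"dz":0,"spin":0,"claw":0.85},{"dx":-15,"dy":9,"dz":0,"spin":0,"claw":0.85},{"dx":-5,"dy":3,"dz":0,"spin":0,"claw":0.85}]' 40; python3 rel.py .455 .2 .12 104.5
```

```text
clock: 22.87
eef_pos: [0.4432, 0.1099, 0.1277]
tool_rot: [0.941, -0.338, -0.016, 0.013]
contact_force: [-1.4, -0.3, -0.9]
finger_gap: 0.0295
pos [0.4432 0.1099 0.1277] zaxis [-0.038 -0.013 -0.999] jaw ang -129.5 t 22.87
d mm [-48.1 -77.3   6. ]
spin needed -0.943
```

Now the spin of -0.94 rad here, then on in +y.

```bash
python3 -m creep '[{"dx":0,"dy":0,"dz":0,"spin":-0.08,"claw":0.85},{"dx":0,"dy":0,"dz":0,"spin":-0.12,"claw":0.85},{"dx":0,"dy":0,"dz":0,"spin":-0.12,"claw":0.85},{"dx":0,"dy":0,"dz":0,"spin":-0.12,"claw":0.85},{"dx":0,"dy":0,"dz":0,"spin":-0.12,"claw":0.85},{"dx":0,"dy":0,"dz":0,"spin":-0.12,"claw":0.85},{"dx":0,"dy":0,"dz":0,"spin":-0.12,"claw":0.85},{"dx":0,"dy":0,"dz":0,"spin":-0.09,"claw":0.85},{"dx":0,"dy":0,"dz":0,"spin":-0.04,"claw":0.85},{"dx":0,"dy":0,"dz":0,"spin":0,"claw":0.85}]' 40; python3 rel.py .455 .21 .12 104.5
```

```text
clock: 23.7
eef_pos: [0.4412, 0.1087, 0.1186]
tool_rot: [0.99, 0.141, -0.024, 0.004]
contact_force: [0.8, 0.5, -1.9]
finger_gap: 0.0291
pos [0.4412 0.1087 0.1186] zaxis [-0.045 -0.015 -0.999] jaw ang -73.8 t 23.7
d mm [ 41.4 -93.4  -3.6]
spin needed 0.03
```

```bash
python3 -m creep '[{"dx":5,"dy":-12,"dz":0,"spin":0.02,"claw":0.85},{"dx":9,"dy":-22,"dz":0,"spin":0,"claw":0.85},{"dx":11,"dy":-28,"dz":0,"spin":0,"claw":0.85},{"dx":11,"dy":-28,"dz":0,"spin":0,"claw":0.85},{"dx":11,"dy":-28,"dz":0,"spin":0,"claw":0.85},{"dx":8,"dy":-20,"dz":0,"spin":0,"claw":0.85},{"dx":4,"dy":-9,"dz":0,"spin":0,"claw":0.85},{"dx":0,"dy":0,"dz":0,"spin":0,"claw":0.85}]' 40; python3 rel.py .4585 .273 .025 104.5; python3 snap.py h4
```

```text
clock: 24.37
eef_pos: [0.463, 0.2704, 0.1092]
tool_rot: [0.992, 0.121, -0.025, 0.006]
contact_force: [0.2, 0.6, -1.1]
finger_gap: 0.0291
pos [0.463  0.2704 0.1092] zaxis [-0.048 -0.017 -0.999] jaw ang -76.1 t 24.37
d mm [ 0.5 -4.1 84.3]
spin needed -0.011
pos [0.463  0.2704 0.1092] yaw [[0.97, 0.24, -0.048], [0.239, -0.971, -0.017], [-0.051, 0.005, -0.999]] F [ 0.2  0.6 -1.1] gap 0.0291 t 24.3667
```

View pics/h4.png

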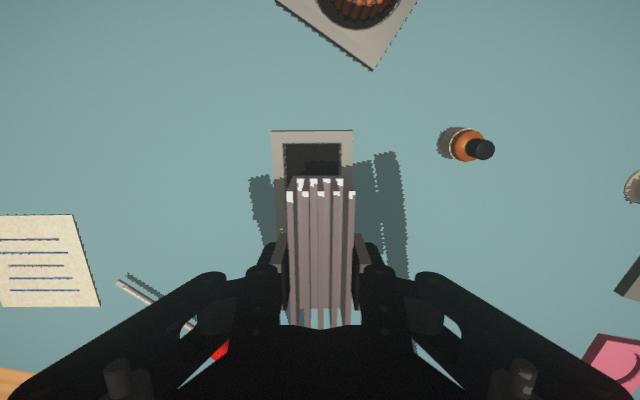

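```bash
python3 pt.py h4 .01 272 131.5 352 130.5; python3 pt.py h4 .122 288 191 356 192
```

```text
[[0.5065, 0.3192, 0.01], [0.5225, 0.2578, 0.01]] ctr [0.5145 0.2885 0.01  ]
  side 0.0634 ang -75.4
  side 0.0634 ang 104.6
[[0.4968, 0.2926, 0.122], [0.5034, 0.2638, 0.122]] ctr [0.5001 0.2782 0.122 ]
  side 0.0296 ang -77.0
  side 0.0296 ang 103.0
```

```bash
python3 rel.py .460 .2752 .025 104.5; python3 -m creep '[{"dx":1,"dy":-3,"dz":10,"spin":-0.01,"claw":0.85},{"dx":1,"dy":-3,"dz":20,"spin":0,"claw":0.85},{"dx":0,"dy":0,"dz":20,"spin":0,"claw":0.85},{"dx":0,"dy":0,"dz":10,"spin":0,"claw":0.85},{"dx":0,"dy":0,"dz":3,"spin":0,"claw":0.85}]' 40;  python3 rel.py .460 .2752 .025 104.5
```

```text
pos [0.4628 0.2694 0.1091] zaxis [-0.049 -0.018 -0.999] jaw ang -76.1 t 24.42
d mm [ 3.  -6.8 84. ]
spin needed -0.011
clock: 24.83
eef_pos: [0.4615, 0.2701, 0.0426]
tool_rot: [0.992, 0.124, -0.024, 0.006]
contact_force: [-0.8, -0.8, -1.0]
finger_gap: 0.0289
pos [0.4615 0.2701 0.0426] zaxis [-0.047 -0.019 -0.999] jaw ang -75.7 t 24.83
d mm [ 0.6 -5.5 17.5]
spin needed -0.004
```

```bash
python3 -m creep '[{"dx":0,"dy":-4,"dz":4,"spin":0,"claw":0.85},{"dx":0,"dy":-2,"dz":4,"spin":0,"claw":0.85},{"dx":0,"dy":0,"dz":2,"spin":0,"claw":0.85}]' 40;  python3 rel.py .460 .2752 .025 104.5
```

```text
clock: 25.08
eef_pos: [0.4592, 0.274, 0.0312]
tool_rot: [0.992, 0.123, -0.025, 0.007]
contact_force: [-0.1, -0.0, -1.6]
finger_gap: 0.0291
pos [0.4592 0.274  0.0312] zaxis [-0.048 -0.02  -0.999] jaw ang -75.9 t 25.08
d mm [ 1.4 -1.   6.2]
spin needed -0.007
```

```bash
python3 -m creep '[{"dx":1,"dy":-1,"dz":3,"spin":0,"claw":0.85},{"dx":0,"dy":0,"dz":2,"spin":0,"claw":0.85},{"dx":0,"dy":0,"dz":1,"spin":0,"claw":0.85}]' 40;  python3 rel.py .460 .2752 .025 104.5
```

```text
clock: 25.33
eef_pos: [0.4608, 0.2758, 0.0261]
tool_rot: [0.992, 0.123, -0.024, 0.006]
contact_force: [-0.3, -0.6, -1.1]
finger_gap: 0.0292
pos [0.4608 0.2758 0.0261] zaxis [-0.046 -0.019 -0.999] jaw ang -75.9 t 25.33
d mm [-0.9  0.4  1.2]
spin needed -0.007
```

```bash
python3 -m creep '[{"dx":0,"dy":0,"dz":2,"spin":0,"claw":0.85},{"dx":0,"dy":0,"dz":1,"spin":0,"claw":0.85}]' 40;  python3 rel.py .460 .2752 .025 104.5
```

```text
clock: 25.5
eef_pos: [0.4613, 0.2763, 0.0248]
tool_rot: [0.992, 0.123, -0.024, 0.006]
contact_force: [-5.1, -2.6, 9.2]
finger_gap: 0.0291
pos [0.4613 0.2763 0.0248] zaxis [-0.045 -0.018 -0.999] jaw ang -75.9 t 25.5
d mm [-1.5  0.8 -0.1]
spin needed -0.007
```

Contact with the floor, so releasing and rising.

```bash
python3 -m creep '[{"dx":0,"dy":0,"dz":0,"spin":0,"claw":0.6},{"dx":0,"dy":0,"dz":0,"spin":0,"claw":0.3},{"dx":0,"dy":0,"dz":-2,"spin":0,"claw":0},{"dx":0,"dy":0,"dz":-8,"spin":0,"claw":0},{"dx":0,"dy":0,"dz":-28,"spin":0,"claw":0},{"dx":0,"dy":0,"dz":-40,"spin":0,"claw":0},{"dx":0,"dy":0,"dz":-40,"spin":0,"claw":0},{"dx":0,"dy":0,"dz":-20,"spin":0,"claw":0},{"dx":0,"dy":0,"dz":0,"spin":0,"claw":0}]' 30;python3 snap.py h5 0.05
```

```text
clock: 26.25
eef_pos: [0.4667, 0.2784, 0.1706]
tool_rot: [0.992, 0.123, -0.024, 0.007]
contact_force: [0.9, 0.5, -0.1]
finger_gap: 0.0853
pos [0.4667 0.2784 0.1706] yaw [[0.969, 0.244, -0.047], [0.244, -0.97, -0.019], [-0.05, 0.007, -0.999]] F [ 0.9  0.5 -0.1] gap 0.0853 t 26.25
```

View pics/h5.png

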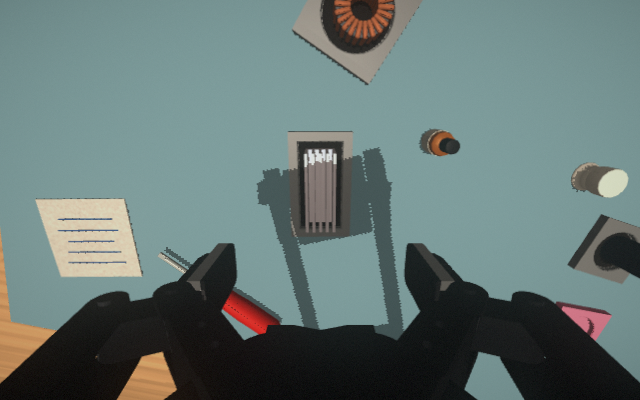

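```bash
python3 -c "
import cv2,numpy as np
from h import env
i=cv2.imread('pics/h5.png')
a=cv2.resize(i[120:250,275:385],(440,520),interpolation=cv2.INTER_CUBIC)
cv2.imwrite('pics/h5z.png',a)
s=cv2.cvtColor(env.capture('scene'),cv2.COLOR_RGB2BGR);cv2.imwrite('pics/scene_end.png',s)
s=s[90:340,160:460];cv2.imwrite('pics/scene_endz.png',cv2.resize(s,None,fx=2.4,fy=2.4,interpolation=cv2.INTER_CUBIC))
s=cv2.cvtColor(env.capture('side'),cv2.COLOR_RGB2BGR);s=s[120:330,120:440]
cv2.imwrite('pics/side_endz.png',cv2.resize(s,None,fx=2.5,fy=2.5,interpolation=cv2.INTER_CUBIC))"
```

```text
(no output)
```

View pics/h5z.png

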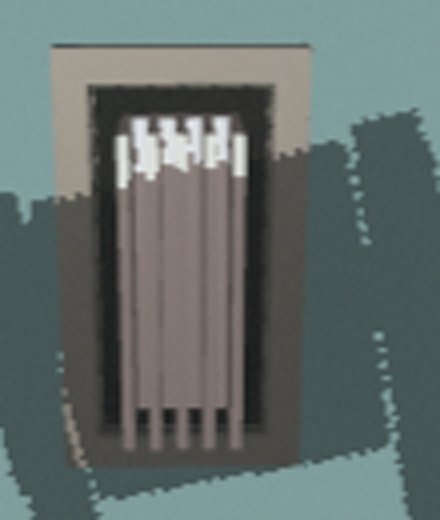

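View pics/scene_endz.png

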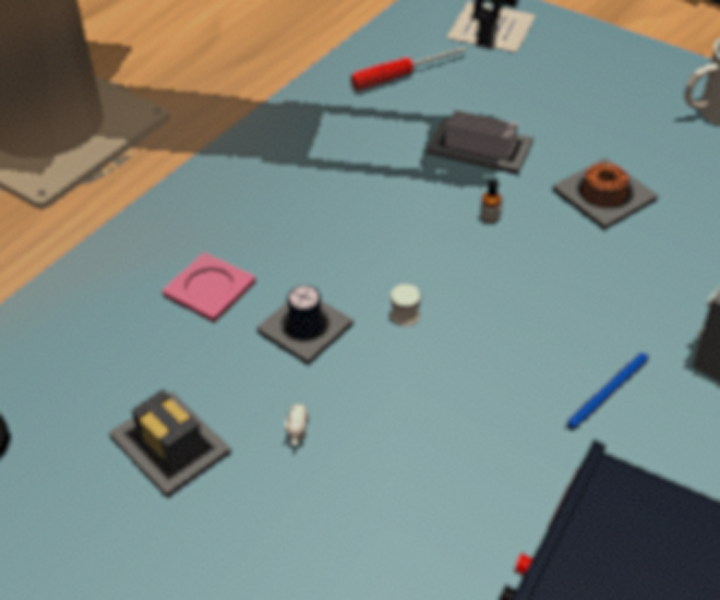

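View pics/side_endz.png

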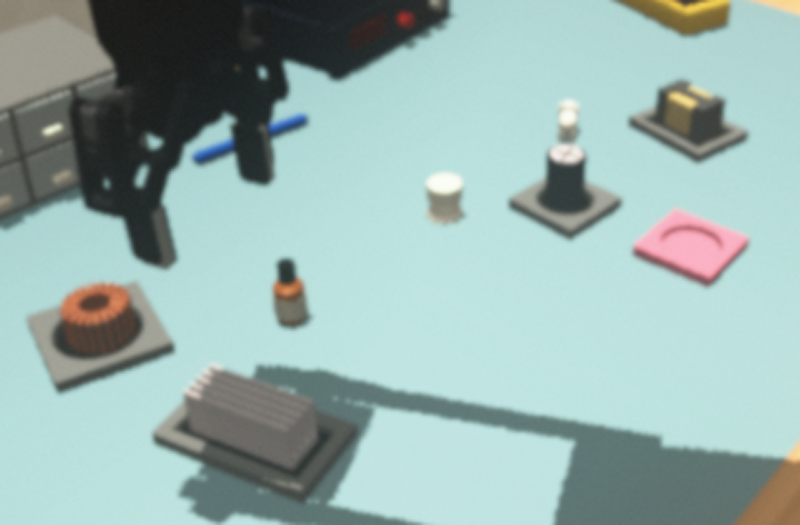

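```bash
python3 pt.py h5 .039 304.5 153.5 337 153.5 336 232 305.3 232.3; python3 pt.py h5 .01 288 131 353 131.3 350 236 293 236.5;  python3 rel.py .46 .275 .17
```

```text
[[0.4941, 0.2985, 0.039], [0.5014, 0.2693, 0.039], [0.4243, 0.2493, 0.039], [0.4165, 0.2795, 0.039]] ctr [0.4591 0.2742 0.039 ]
  side 0.0301 ang -75.9
  side 0.0797 ang -165.4
  side 0.0312 ang 104.6
  side 0.0799 ang 13.8
[[0.5072, 0.3199, 0.01], [0.5229, 0.2565, 0.01], [0.4109, 0.2273, 0.01], [0.3947, 0.2899, 0.01]] ctr [0.4589 0.2734 0.01  ]
  side 0.0653 ang -76.1
  side 0.1158 ang -165.4
  side 0.0646 ang 104.5
  side 0.1165 ang 15.0
pos [0.4641 0.2772 0.1645] zaxis [-0.054 -0.022 -0.998] jaw ang -75.9 t 26.4
d mm [-4.8  1.2 -5.2]
```

All four are seated: heat sink and choke within 2 mm, transformer 2 mm, capacitor 3 mm. The bottle is upright in place. I'll rise a little more, then hand in.

```bash
python3 -m creep '[{"dx":0,"dy":0,"dz":-20,"spin":0,"claw":0},{"dx":0,"dy":0,"dz":-10,"spin":0,"claw":0},{"dx":0,"dy":0,"dz":0,"spin":0,"claw":0},{"dx":0,"dy":0,"dz":0,"spin":0,"claw":0}]' 30; python3 -c "
from workcell import env
print(env.job_done())"
```

```text
clock: 26.73
eef_pos: [0.4615, 0.2759, 0.1871]
tool_rot: [0.992, 0.123, -0.034, 0.01]
contact_force: [0.5, -0.3, -0.5]
finger_gap: 0.0854
the job is handed in; nothing more can be done
None
```

All four parts are in their matching grey nests, and I handed the job in at about 27 s of the 112 s allowed. No verdict is reported.

In the last wrist pictures the parts sit this far from their nest centres (the limit is 12 mm):

| Part | Offset from nest centre |
|---|---|
| Heat sink | about 1 mm |
| Transformer | about 2 mm |
| Choke | about 2 mm |
| Capacitor | about 3 mm |

- **Seating:** Each part met the recess floor at the expected height. The rectangular parts' top corners also give the right sizes at seated height, and all four look flat and upright in the scene and side pictures. I did not measure their tilt directly.
- **Bystanders:** The flux bottle stands upright and appears unmoved. The jar, elephant and pink look-alike were not touched.
- **Forces:** The highest force I read was about 25 N, when setting the capacitor down. I only read it at the end of each call, so a brief higher peak could have been missed.

- **Side camera:** Its positions were about 10 mm off those of the wrist and scene cameras, so I used it only for the visual check and measured with the wrist camera.
- **Tool tilt:** The tool leaned up to about 0.06 rad during the moves, but the parts settled flat once released.

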